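# Put the amber bottle away and roll the tambour shut

### The job

Stand the amber glass bottle upright inside the open roll-top cabinet, keeping it upright on the way, then roll the slatted cover down until it is fully shut.

Things in the scene. Friction and masses are not known exactly. Their poses are not given: they have to be found in the camera images.
- amber: The only amber-brown glass bottle, paper label, black cap: round body 40 mm across up to 53 mm above its foot, then a narrow neck, 85 mm tall in all, 0.08 to 0.17 kg. Loose, upright on the table; origin at the centre of its underside, z up. Three other containers of like size (white plastic bottle, green jar, terracotta jar) stand about 130 mm off.
- cabinet: Pale wood roll-top cabinet, fixed, 304 (x) x 268 (y) x 212 mm tall. Origin: centre of its underside, x to its back, front facing the robot. Inside: flat floor 55 mm up, 240 mm wide between D-shaped end panels; front sill x -142 to -132, 77 mm tall; fixed hood behind x = 12, open to above in front of x = 0. Stand the bottle at x -90 to -40, y within 50 (best -75, 0) and the cover clears it.
- cover (a joint): Dark slatted tambour cover. 0: fully shut against a stop, front edge down at the sill; grows as it rolls up and back, to 1.69 rad. Starts open, 1.40 to 1.66. It runs on a circular track of 140 mm radius about a level axis along the cabinet's y through its x = 0, z = 60 mm. It stays where it is left; up to about 5 N at the grip moves it.
- cover_grip (a point): Centre of the cover's brass grip: a round bar 34 mm long along the cabinet's y, 22 mm thick, its centre 36 mm out from the slats on a 12 mm stem, near the front edge, mid-width. At joint value q it is at x = -180 cos(q + 0.244), z = 60 + 180 sin(q + 0.244) mm, y = 0 in the cabinet's frame. Pinch its flat ends from above, fingers closing along that y; it turns between them as the cover rolls.
Not all that is in view belongs to the job. Leave any turquoise or yellow look-alike of the amber alone.

How it is judged:
By the outcome, as a careful person would: the job done as asked, in the order asked, and still so for the second after the job is handed in, with the robot touching nothing.
It also fails if it takes over 56 s, if anything falls off the work surface, if the arm or the gripper's body presses on something with over 40 N, if the wrist force passes 120 N, or if a joint passes its speed limit or range.

### The arm

A 6-joint arm with a two-finger parallel gripper is mounted at the origin on the work surface. World frame = base frame: x ahead of the robot, y to its left, z up, the work surface at z = 0. Lengths are in m, angles in rad, forces in N, time in s.
With the tool pointing down it reaches from about 0.35 to 0.975 m from the base axis. Payload 4.9 kg.
Tool frame: the origin (TCP) lies on the centre line of the jaws, within the pads' length; the fingertips stand ctrl.nose_length ahead of it and the grasp point (between the pads) lies 2 mm behind it (ctrl.nose_length is the distance from the TCP to the fingertips, in m); z points along the fingers, y is the direction in which the jaws open and shut (so a half turn about z gives the same grasp; the last joint's range is limited). The gripper opens to 85 mm and grips with 20 to 120 N. Pads are 22 mm wide; open, the fingers measure 114 mm over their backs; the gripper's body (76 mm by 85 mm) begins 54 mm behind the grasp point. The pads swing forward as they close: fully open they stand 13 mm farther back than shut.
Start: joints at [1.082, 0.053, 1.613, -0, 1.476, -0.119], TCP at [0.226, 0.583, 0.222] pointing down, gripper open.
Joint ranges: [-3.01, 3.01], [-1.01, 2.22], [0.06, 2.58], [-1.02, 4.17], [0.09, 2.62], [-3.14, 3.14]. Speed limits (rad/s): [2.57, 2.57, 3.14, 3.14, 3.14, 3.14].

### API

Orientations are given as a rotation vector (axis times angle).
In Python, from station import sensors, get_image, order, ctrl gives the robot as it stands.
- The arm moves only by the tool move_arm, never from a script. Its argument "increments" is a list of rows, each a list of 5 numbers: the shift along the tool's x, y, z in cm, then the turn about the tool's z in degrees, then the finger opening in cm, from 0 to 8.54. In form: [[dx, dy, dz, twist, gripper], ...]. A call has 1 to 5 rows; each row is the pose to reach, as a shift and turn from the pose commanded when the call began, along the tool's axes at that moment; what a row does not reach only later rows make up. A row lasts 1/8 s, in which the tool goes at most 62.5 mm and 10.7 degrees, less where a joint would pass 70% of its speed; a pose out of reach is approached as far as the arm can. A call with a gripper value outside its range is refused whole. The fingers move at their own pace and stop on an object; "newtons" is the grip in N (left out, the last holds). Time passes only in rows, so rows that repeat a pose let the fingers close. It gives the time, the measured TCP pose, the force and the opening at its end, in the units of the state.
- sensors.get_obs(): the state, without advancing time (a new reading comes with each control period).
- get_image(name): name is "side" or "top" or "wrist"; returns a dict with "image" (480x640x3 uint8, red, green, blue), "K" (3x3 intrinsics, pixels), "D" ([k1, k2, p1, p2, k3] as OpenCV has them; the pictures are not rectified), "R" (3x3) and "t" (3): a world point X has camera coordinates R X + t. Camera axes: x right, y down, z forward; pixel columns grow to the right and rows downward; lengths in m; the calibration is good to about 2 mm. A picture is of the moment at which its call begins. There is no depth.
- order.finish_job(): hands the job in, once; it reports no verdict.
The state is a dict: "t": time; "q": joint angles; "dq": joint speeds; "effort": joint torques, N m; "tool_pos": TCP position; "tool_rot": TCP orientation; "contact_force": force on the tool from outside, world axes, zero at the start; "wrist_torque": the same for the moment, N m; "opening": finger opening in m.
Only numpy, scipy, OpenCV 4.12 (cv2) and the standard library are available. Lean on these libraries where they do the work, as an engineer would, in place of code of your own. Each camera call takes 0.05 s, during which the arm holds its last target.

## Working session

There is one attempt and no reset: what is moved stays moved. The work goes in short steps, Python scripts to look and compute and a tool call to move; the robot and the scene stay as the last step left them, time stands still between calls to the robot, and variables do not carry over. Pictures are saved under pics/ and viewed, and the job is handed in when it is done.

Besides the shell and the picture viewer there is one more tool, called after ">>>" in YAML: its name, and indented under it one key for each argument. move_arm: Moves the arm, as the interface text tells. Its arguments: {"type":"object","properties":{"increments":{"type":"array"},"newtons":{"type":"number"}},"required":["increments"]}

```bash
mkdir -p pics; ls
python3 - <<'E'
from station import sensors,get_image,order,ctrl
import cv2,pickle
d={}
for n in("side","top","wrist"):
    d[n]=get_image(n); cv2.imwrite(f"pics/a_{n}.png",d[n]["image"][...,::-1])
    print(n,d[n]["K"].tolist(),d[n]["D"],d[n]["R"].tolist(),d[n]["t"])
pickle.dump(d,open("a.pkl","wb"))
print(sensors.get_obs(),ctrl.nose_length)
E
```

```text
pics
side [[565.2844708548645, 0.0, 310.81629813791506], [0.0, 565.2844708548645, 239.97280444671767], [0.0, 0.0, 1.0]] [0.05738303 0.         0.         0.         0.        ] [[0.9575995175962482, 0.28804674446458917, 0.00567775508315002], [0.2758474716591109, -0.9110006402451069, -0.3065713715471183], [-0.08313444700428686, 0.29513879188672726, -0.9518307398087824]] [-0.42997847 -0.24277652  1.14335419]
top [[561.9662320090154, 0.0, 318.5082099784175], [0.0, 561.9662320090154, 237.5271628401374], [0.0, 0.0, 1.0]] [-0.00978822  0.          0.          0.          0.        ] [[0.01937060530072376, -0.9994601420870033, 0.026536842873833635], [-0.9811839072327164, -0.024102672130509106, -0.1915651361383611], [0.19210132700692945, -0.02232679053505317, -0.981121090684825]] [-0.18528125  0.51237705  0.96095039]
wrist [[379.91105827146424, 0.0, 319.05805286817315], [0.0, 379.91105827146424, 236.357479087334], [0.0, 0.0, 1.0]] [-0.05444943  0.          0.          0.          0.        ] [[0.36134694821319413, 0.932430012146867, -0.0016295596977339026], [0.8981997608426536, -0.3476113572839713, 0.2690790476967667], [0.25033092625405834, -0.09869456284412235, -0.963116717031636]] [-0.62396046 -0.03586959  0.37812804]
{'t': 0.15, 'q': array([ 1.08202911e+00,  5.32679261e-02,  1.61397018e+00,  7.10921265e-06,
        1.47599547e+00, -1.19027385e-01]), 'dq': array([ 0.00023128, -0.00262238, -0.00289565,  0.00149372, -0.00065101,
        0.00121259]), 'effort': array([ 4.01301677e-04, -3.94242525e+01, -3.70723200e+01, -9.41676672e-05,
        4.61332223e-03,  5.26017033e-06]), 'tool_pos': array([0.22563678, 0.58231636, 0.22091159]), 'tool_rot': array([-5.77392746e-01, -3.08757001e+00,  2.45572606e-03]), 'contact_force': array([ 0.15306675, -0.1721418 ,  0.78731626]), 'wrist_torque': array([-0.00867036,  0.03441256, -0.03876155]), 'opening': 0.08553796171109952} 0.017
```

View pics/a_side.png

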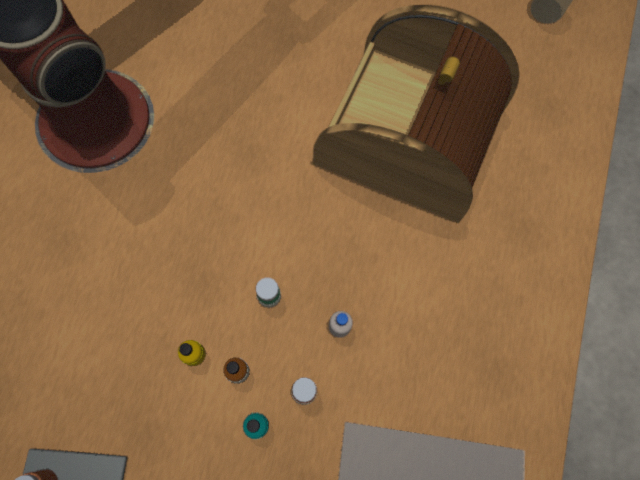

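View pics/a_top.png

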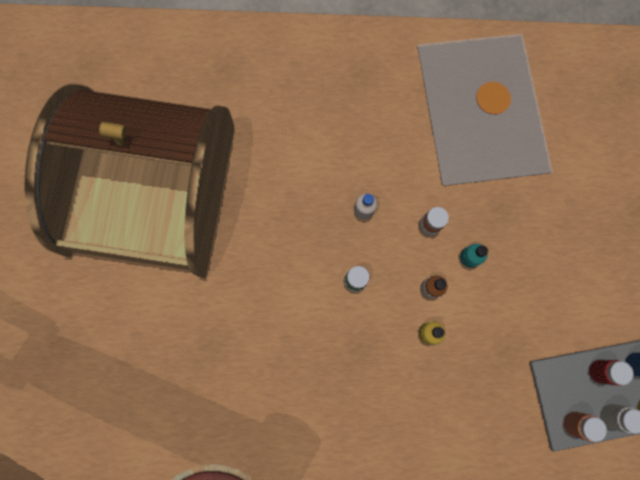

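View pics/a_wrist.png

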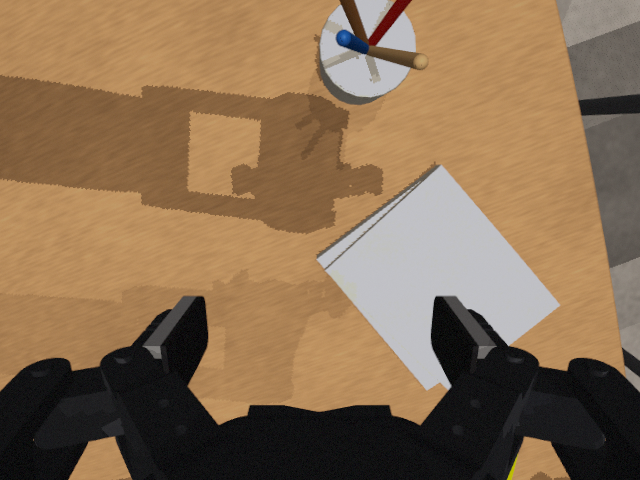

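Candidates for the amber bottle in the side view (top view): 
- brown bottle with black cap, (235,370), top (436,287)
- yellow look-alike, (191,352), top (432,333)
- turquoise look-alike, (256,425), top (475,255)
- terracotta jar with white lid, (304,390), top (435,221)
- white-lidded brown bottle in the tray, top (588,427)

I choose the brown one with the black cap and check it in close crops.

Run:
```python
import pickle,cv2,numpy as np
d=pickle.load(open("a.pkl","rb"))
def crop(n,x,y,w,h,s,f):
    im=d[n]["image"][y:y+h,x:x+w,::-1]; cv2.imwrite(f,cv2.resize(im,None,fx=s,fy=s,interpolation=cv2.INTER_CUBIC))
crop("side",195,330,80,60,10,"pics/b_side.png")
crop("top",400,255,80,60,10,"pics/b_top.png")
crop("side",300,0,230,225,2.6,"pics/c_side.png")
crop("top",15,75,240,210,2.8,"pics/c_top.png")
```

```text
(no output)
```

View pics/b_side.png

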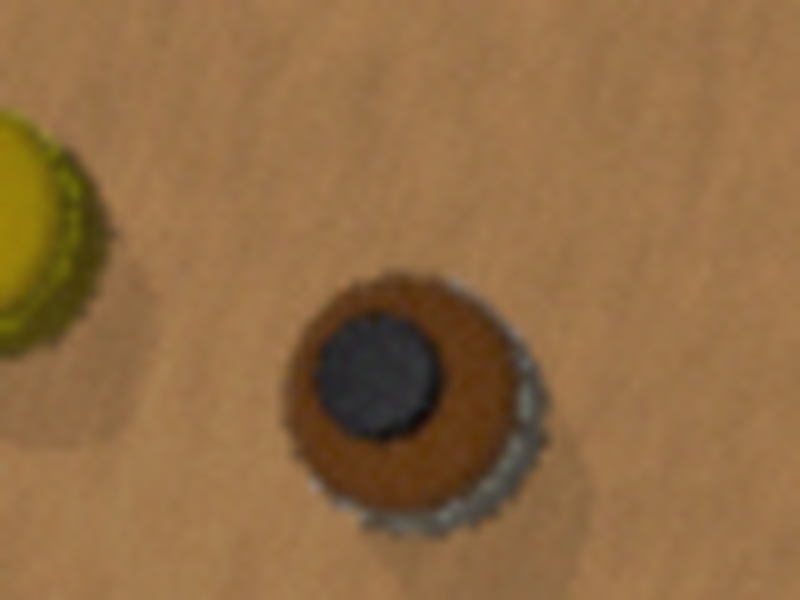

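View pics/b_top.png

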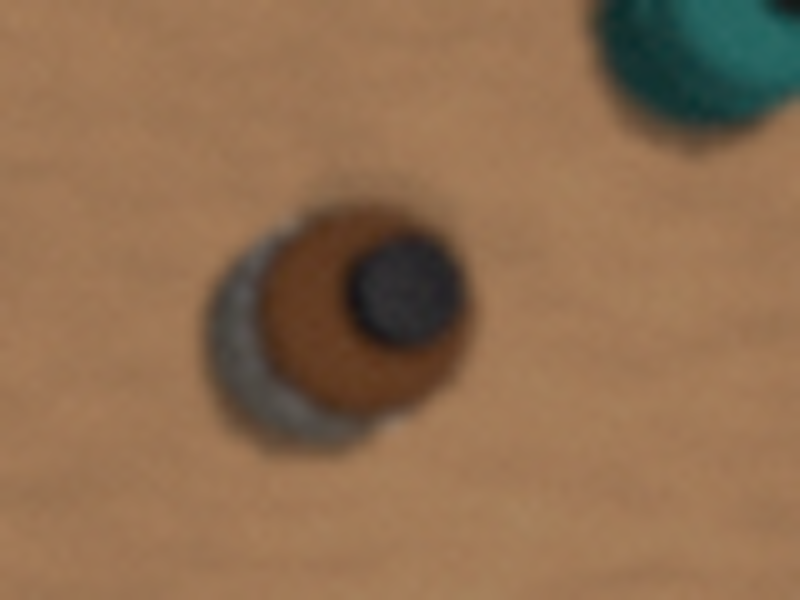

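View pics/c_side.png

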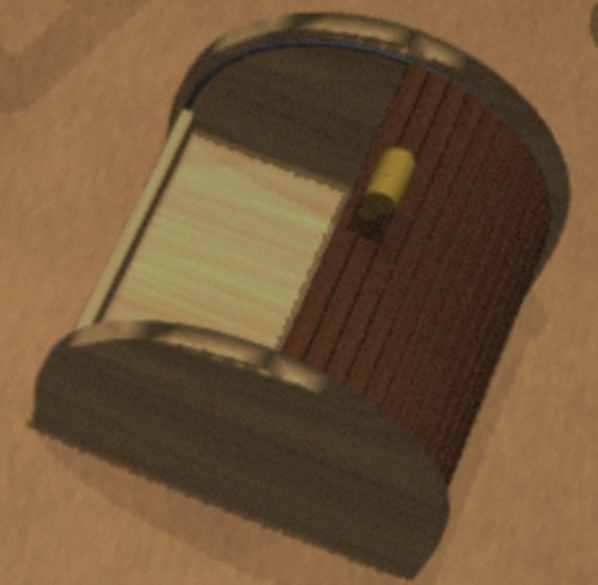

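View pics/c_top.png

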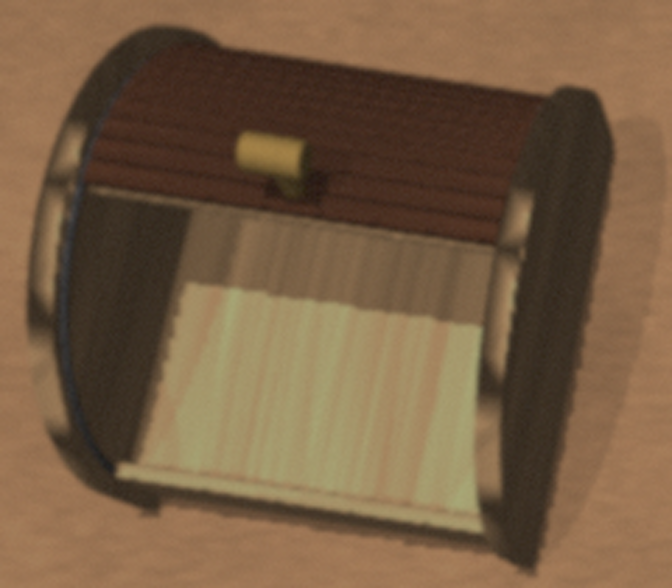

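The close crops confirm a brown glass bottle with a black cap and grey-white paper label. The cap centre is at about (232.4,367.1) in side and (440.2,283.6) in top. Now I fit the cabinet.

```bash
cat > h.py <<'E'
import numpy as np,cv2,pickle
from scipy.optimize import least_squares
def proj(c,X):
    X=np.atleast_2d(np.asarray(X,float))
    return cv2.projectPoints(X.reshape(-1,1,3),cv2.Rodrigues(np.array(c["R"]))[0],np.array(c["t"]),np.array(c["K"]),np.array(c["D"]))[0].reshape(-1,2)
def plane(c,uv,z):
    n=cv2.undistortPoints(np.array(uv,float).reshape(1,1,2),np.array(c["K"]),np.array(c["D"]))[0,0]
    R=np.array(c["R"]);C=-R.T@np.array(c["t"]);d=R.T@np.array([n[0],n[1],1]);return C+d*(z-C[2])/d[2]
def tri(pairs):
    f=lambda X:np.concatenate([proj(c,X)[0]-uv for c,uv in pairs])
    r=least_squares(f,plane(pairs[0][0],pairs[0][1],0.1));return r.x,r.fun
def cab(p,P):
    P=np.atleast_2d(P)/1000.;c,s=np.cos(p[2]),np.sin(p[2])
    return np.c_[p[0]+c*P[:,0]-s*P[:,1],p[1]+s*P[:,0]+c*P[:,1],P[:,2]]
def grip(q): return [-180*np.cos(q+.244),0,60+180*np.sin(q+.244)]
E
python3 - <<'E'
from h import *
d=pickle.load(open("a.pkl","rb"));S,T=d["side"],d["top"]
a=(232.4,367.1);b=(440.2,283.6)
print("bottle",plane(S,a,.085),plane(T,b,.085),tri([(S,a),(T,b)]))
cs=lambda x,y:np.array([300+x/2.6-.3,y/2.6-.3]); ct=lambda x,y:np.array([15+x/2.8-.3,75+y/2.8-.3])
M=[(S,cs(30,425),[-152,-134,0]),(T,ct(532,572),[-152,-134,0]),(T,ct(480,515),[-132,-120,77]),(T,ct(122,465),[-132,120,77]),(S,cs(195,117),[-132,120,77]),(S,cs(103,322),[-132,-120,77])]
gs,gt=cs(388,184),ct(272,154)
print("gripTri",tri([(S,gs),(T,gt)]))
def f(p):
    r=[proj(c,cab(p,P))[0]-uv for c,uv,P in M]+[proj(S,cab(p,grip(p[3])))[0]-gs,proj(T,cab(p,grip(p[3])))[0]-gt]
    return np.concatenate(r)
x0=plane(T,ct(300,300),.06)
r=least_squares(f,[x0[0],x0[1],0,1.5],loss='soft_l1')
print(r.x,f(r.x).reshape(-1,2).round(1).tolist())
p=r.x;pickle.dump(p,open("cab.pkl","wb"))
print("grip",cab(p,grip(p[3])),"target",cab(p,[-75,0,55]))
th=np.linspace(0,np.pi,40)
for n,c in(("side",S),("top",T)):
    im=c["image"][...,::-1].copy();im=cv2.resize(im,None,fx=3,fy=3)
    def pl(P,col):
        uv=(proj(c,cab(p,P))+.5)*3-.5;cv2.polylines(im,[uv.round().astype(int)],False,col,1)
    for y in(-120,120): pl([[-140*np.cos(t),y,60+140*np.sin(t)] for t in th],(255,0,0))
    for y in(-134,134): pl([[-152,y,0],[-152,y,60]]+[[-152*np.cos(t),y,60+152*np.sin(t)] for t in th]+[[152,y,0],[-152,y,0]],(0,255,0))
    for x in(-142,-132): pl([[x,-120,77],[x,120,77]],(0,0,255))
    g=grip(p[3]);pl([[g[0],-17,g[2]],[g[0],17,g[2]]],(255,255,255))
    q=p[3];e=[-140*np.cos(q+.12),60+140*np.sin(q+.12)]
    x0,y0=(300,0) if n=="side" else (15,75)
    cv2.imwrite(f"pics/d_{n}.png",im[y0*3:y0*3+600,x0*3:x0*3+750])
E
```

```text
bottle [ 0.43365177 -0.38800741  0.085     ] [ 0.43400898 -0.38488328  0.085     ] (array([ 0.43368843, -0.38704676,  0.07960881]), array([ 0.63892963, -0.26640959,  0.50057114,  0.55671465]))
gripTri (array([0.6363688 , 0.14423872, 0.23673688]), array([ 1.51384528, -0.8483705 ,  0.95081369,  1.37732471]))
[ 0.61079425  0.14780565 -0.12734034  1.4725668 ] [[1.7, -0.1], [0.5, -0.1], [5.6, 2.3], [-2.9, -0.4], [0.8, -3.5], [-13.1, 19.0], [2.0, -1.4], [0.5, 0.8]]
grip [[0.63672841 0.14448521 0.23809097]] target [[0.53640151 0.15733038 0.055     ]]
```

View pics/d_side.png

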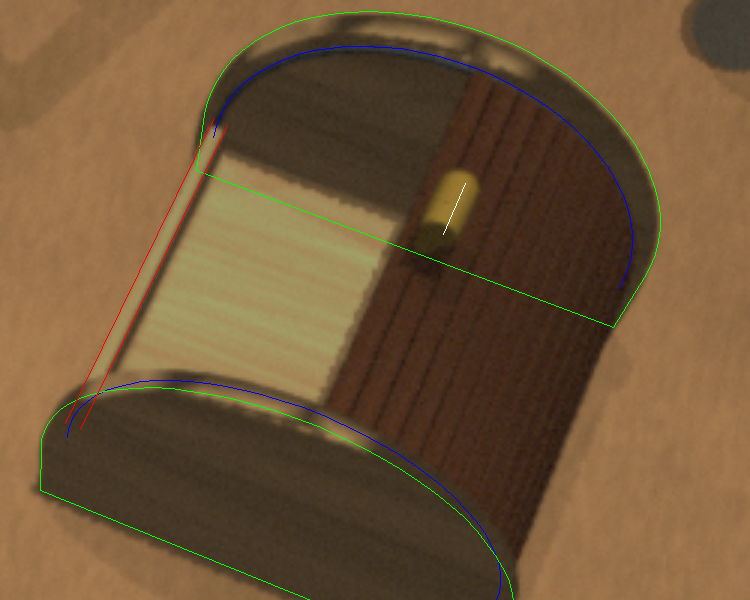

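View pics/d_top.png

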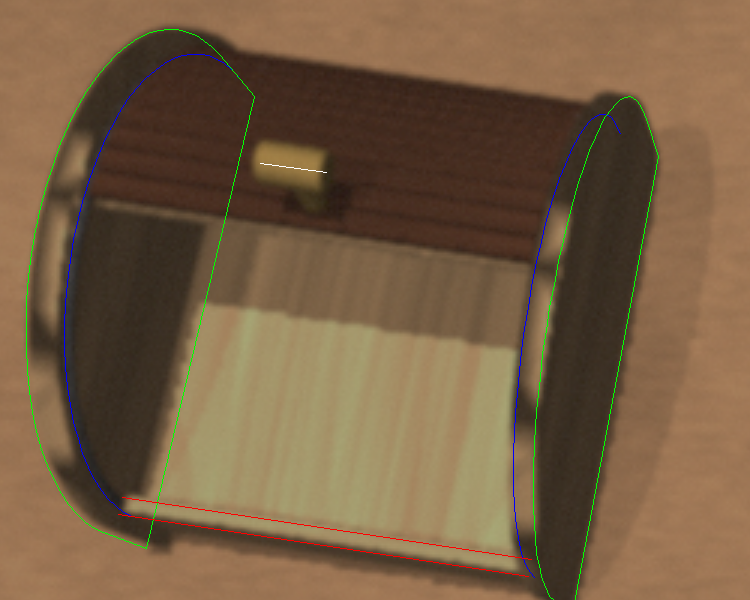

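Overlay agrees, except for the side-view near sill corner: that point is hidden by the near panel and was misread, so I drop it. Next: refit, work out neighbour clearances, and compute tool axes.

```bash
cat >> h.py <<'E'
from scipy.spatial.transform import Rotation as Ro
def toolmove(obs,target,jawdir=None):
    R=Ro.from_rotvec(obs["tool_rot"]).as_matrix()
    d=R.T@(np.array(target)-obs["tool_pos"])*100
    tw=None
    if jawdir is not None:
        j=R.T@np.array([jawdir[0],jawdir[1],0]); tw=np.degrees(np.arctan2(-j[0],j[1])); tw=(tw+90)%180-90
    return d.round(2),tw
E
python3 - <<'E'
from h import *
from station import sensors
d=pickle.load(open("a.pkl","rb"));S,T,W=d["side"],d["top"],d["wrist"]
cs=lambda x,y:np.array([300+x/2.6-.3,y/2.6-.3]); ct=lambda x,y:np.array([15+x/2.8-.3,75+y/2.8-.3])
M=[(S,cs(30,425),[-152,-134,0]),(T,ct(532,572),[-152,-134,0]),(T,ct(480,520),[-132,-120,77]),(T,ct(122,465),[-132,120,77]),(S,cs(192,117),[-132,120,77])]
gs,gt=cs(388,184),ct(272,154)
def f(p):
    return np.concatenate([proj(c,cab(p,P))[0]-uv for c,uv,P in M]+[proj(S,cab(p,grip(p[3])))[0]-gs,proj(T,cab(p,grip(p[3])))[0]-gt])
r=least_squares(f,[.61,.147,-.127,1.47],loss='soft_l1');p=r.x
print(p,f(p).reshape(-1,2).round(1).tolist());pickle.dump(p,open("cab.pkl","wb"))
print("grip",cab(p,grip(p[3])),"target",cab(p,[-78,0,55]))
for n,a,b,z in(("yel",(186,349),(438,334),.085),("turq",(253,426),(481,251),.085),("white",(342,319),(369,200),.085),("terra",(304,388),(437,217),.07),("green",(267,289),(358,277),.07)):
    X=.5*(plane(S,a,z)+plane(T,b,z));v=X-np.array([.4338,-.3866,z]);print(n,X.round(3),v[:2].round(3),np.linalg.norm(v),np.degrees(np.arctan2(v[1],v[0])))
o=sensors.get_obs();R=Ro.from_rotvec(o["tool_rot"]).as_matrix();print(R.round(3))
C=-np.array(W["R"]).T@W["t"];print("cam in tool",R.T@(C-o["tool_pos"]))
E
```

```text
[ 0.6099272   0.14677095 -0.12729426  1.47502428] [[1.1, 0.3], [1.0, 0.3], [6.2, 1.1], [-2.3, 0.1], [1.3, -3.1], [1.5, -0.9], [1.2, 1.1]]
grip [[0.63629555 0.14339616 0.23802618]] target [[0.5325583  0.15667311 0.055     ]]
yel [ 0.35  -0.381  0.085] [-0.084  0.006] 0.08379311408661497 176.01760884506504
turq [ 0.493 -0.461  0.085] [ 0.06  -0.074] 0.09494076667148524 -51.13262728798251
white [ 0.581 -0.262  0.085] [0.147 0.125] 0.19254566393440453 40.33905295527971
terra [ 0.554 -0.385  0.07 ] [0.12  0.001] 0.12045573721278151 0.6148192373279016
green [ 0.444 -0.246  0.07 ] [0.011 0.141] 0.14131780006715844 85.66619024955864
[[-0.932  0.361 -0.001]
 [ 0.361  0.932 -0.001]
 [ 0.    -0.002 -1.   ]]
cam in tool [ 0.06720275 -0.00018367 -0.15189116]
```

>>> move_arm:
  increments:
    - [-3,-2,-5,-4,8.5]
    - [-8,-5.5,-8,-8,8.5]
    - [-14,-9.5,-8,-12,8.5]
    - [-20,-13.5,-8,-13.9,8.5]
    - [-25,-17.5,-8,-13.9,8.5]

```text
t: 0.78
tool_pos: [0.3831, 0.3493, 0.3017]
tool_rot: [0.199, 3.135, 0.0]
contact_force: [1.5, 0.6, -0.6]
opening: 0.0851
```

Run:
```python
from h import *
from station import sensors
o=sensors.get_obs();p=pickle.load(open("cab.pkl","rb"));j=(-np.sin(p[2]),np.cos(p[2]))
print(o["t"],o["tool_pos"],o["q"].round(2));
print(Ro.from_rotvec(o["tool_rot"]).as_matrix().round(3).tolist())
for t in([.45,.1,.30],[.46,-.15,.30],[.434,-.3865,.2]):print(toolmove(o,t,j))
```

```text
0.775 [0.38306387 0.34932833 0.30170149] [ 0.6  -0.24  1.75 -0.    1.63 -0.85]
[[-0.992, 0.126, 0.0], [0.126, 0.992, -0.0], [-0.0, 0.0, -1.0]]
(array([ -9.79, -23.89,   0.17]), np.float64(0.03657127538744476))
(array([-13.94, -48.56,   0.17]), np.float64(0.03657127538744476))
(array([-14.35, -72.35,  10.17]), np.float64(0.03657127538744476))
```

>>> move_arm:
  increments:
    - [-2,-5.5,0,0,8.5]
    - [-4,-11.5,0,0,8.5]
    - [-7,-17,0,0,8.5]
    - [-9,-23,0,0,8.5]
    - [-10,-29,0,0,8.5]

```text
t: 1.4
tool_pos: [0.4447, 0.0487, 0.3015]
tool_rot: [-0.199, -3.135, 0.0]
contact_force: [1.8, -0.5, 0.3]
opening: 0.0853
```

>>> move_arm:
  increments:
    - [-0.7,-6,0,0,8.5]
    - [-1.4,-12,0,0,8.5]
    - [-2.1,-18,0,0,8.5]
    - [-2.8,-24,0,0,8.5]
    - [-3.5,-30,3,0,8.5]

```text
t: 2.02
tool_pos: [0.4421, -0.2498, 0.2764]
tool_rot: [0.201, 3.13, -0.005]
contact_force: [1.4, -0.1, -1.1]
opening: 0.0846
```

Run:
```python
from h import *
from station import sensors
o=sensors.get_obs();p=pickle.load(open("cab.pkl","rb"));j=(-np.sin(p[2]),np.cos(p[2]))
print(o["t"],o["tool_pos"],o["q"].round(2));
for t in([.434,-.3865,.2],):print(toolmove(o,t,j))
```

```text
2.025 [ 0.4420704  -0.24979874  0.27636175] [-0.66 -0.26  1.82  0.    1.58 -2.1 ]
(array([ -0.91, -13.64,   7.68]), np.float64(-0.036104149893049))
```

>>> move_arm:
  increments:
    - [-0.3,-5,1,0,8.5]
    - [-0.6,-10,3,0,8.5]
    - [-0.9,-13.5,5,0,8.5]
    - [-0.9,-13.5,7,0,8.5]
    - [-0.9,-13.5,7,0,8.5]

```text
t: 2.65
tool_pos: [0.4323, -0.3802, 0.2013]
tool_rot: [-0.199, -3.132, -0.006]
contact_force: [-0.2, 0.4, -0.1]
opening: 0.085
```

Run:
```python
from h import *
from station import sensors,get_image
W=get_image("wrist");cv2.imwrite("pics/e_wrist.png",W["image"][...,::-1]);pickle.dump(W,open("e.pkl","wb"))
o=sensors.get_obs();p=pickle.load(open("cab.pkl","rb"));j=(-np.sin(p[2]),np.cos(p[2]))
print(o["t"],o["tool_pos"],o["q"].round(2));
print(toolmove(o,[.434,-.3865,.038],j), proj(W,[[.434,-.3865,.085],[.434,-.3865,0]]))
```

```text
2.7 [ 0.43297742 -0.38055252  0.20301409] [-0.85 -0.05  1.75  0.    1.45 -2.29]
(array([-0.2 , -0.61, 16.5 ]), np.float64(0.0468063021622811)) [[310.6287976  230.0127665 ]
 [312.18319483 207.58004526]]
```

View pics/e_wrist.png

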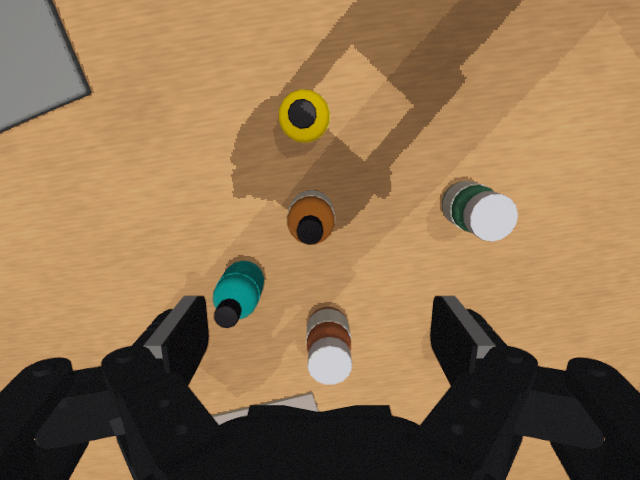

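The wrist view shows the amber cap at about (309.5,229.5), within 1 px of the predicted (310.6,230). Turquoise (228,313) and yellow (302,114) are clear of the fingers. Descending.

>>> move_arm:
  increments:
    - [-0.2,-0.6,3,0,7.5]
    - [-0.2,-0.6,8,0,7.5]
    - [-0.2,-0.6,12,0,7.5]
    - [-0.2,-0.6,15,0,7.5]
    - [-0.2,-0.6,16.5,0,7.5]

```text
t: 3.32
tool_pos: [0.4347, -0.3868, 0.0385]
tool_rot: [-0.197, -3.135, -0.001]
contact_force: [-1.2, -1.0, -0.3]
opening: 0.0752
```

Run:
```python
from h import *
from station import sensors
o=sensors.get_obs()
print(toolmove(o,[.434,-.3865,.038]),o["tool_pos"],o["contact_force"])
```

```text
(array([0.08, 0.02, 0.05]), None) [ 0.43474676 -0.3868197   0.03853483] [-1.21100504 -0.97182061 -0.33475315]
```

>>> move_arm:
  increments:
    - [0.1,0,0,0,5.0]
    - [0.1,0,0,0,3.0]
    - [0.1,0,0,0,3.0]
    - [0.1,0,0,0,3.0]
    - [0.1,0,0,0,3.0]
  newtons: 35

```text
t: 3.95
tool_pos: [0.4347, -0.389, 0.0416]
tool_rot: [0.2, 3.132, -0.003]
contact_force: [-0.5, 2.7, 6.6]
opening: 0.0347
```

Run:
```python
from h import *
from station import sensors,get_image
W=get_image("wrist");S=get_image("side");T=get_image("top")
s=S["image"][320:440,160:320];t=T["image"][200:350,360:520]
a=cv2.resize(s,(533,400),interpolation=cv2.INTER_CUBIC);b=cv2.resize(t,(427,400),interpolation=cv2.INTER_CUBIC)
cv2.imwrite("pics/f_wrist.png",W["image"][...,::-1])
cv2.imwrite("pics/f_st.png",cv2.resize(np.hstack([a,b]),(800,333))[...,::-1])
o=sensors.get_obs();print(o)
```

```text
{'t': 4.1, 'q': array([-8.57763544e-01,  1.31644242e-01,  1.84783446e+00,  7.49825733e-04,
        1.15864687e+00, -2.30154066e+00]), 'dq': array([ 1.66533660e-05,  1.05254582e-03, -1.90487972e-04,  8.43904964e-04,
       -3.04262440e-04,  3.48672593e-04]), 'effort': array([-9.83203836e-01, -3.46207345e+01, -2.99663097e+01, -3.88387246e-01,
       -5.27442768e-01, -1.21252388e-04]), 'tool_pos': array([ 0.43476242, -0.38898613,  0.04161909]), 'tool_rot': array([ 1.99670325e-01,  3.13231328e+00, -3.12510865e-03]), 'contact_force': array([0.06193536, 2.13990446, 7.06260803]), 'wrist_torque': array([ 0.3519367 ,  0.00166518, -0.00296462]), 'opening': 0.03492154248554612}
```

View pics/f_wrist.png

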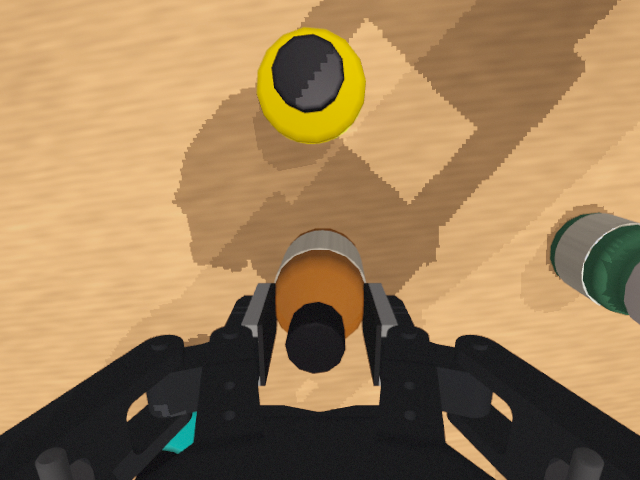

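View pics/f_st.png

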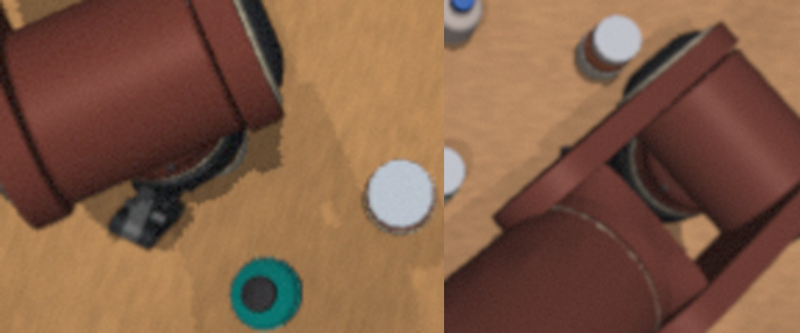

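The bottle is between the pads with its body visibly gripped. I lift a little and check.

>>> move_arm:
  increments:
    - [0,0,-0.7,0,3.0]
    - [0,0,-1.5,0,3.0]
    - [0,0,-2.5,0,3.0]
    - [0,0,-3.5,0,3.0]
    - [0,0,-3.5,0,3.0]

```text
t: 4.72
tool_pos: [0.4341, -0.3887, 0.0756]
tool_rot: [0.2, 3.133, -0.003]
contact_force: [-0.8, 0.8, -0.7]
opening: 0.0345
```

Run:
```python
from h import *
from station import sensors,get_image
W=get_image("wrist")
cv2.imwrite("pics/g_wrist.png",W["image"][...,::-1])
o=sensors.get_obs();print(o["contact_force"],o["tool_pos"],o["opening"],o["wrist_torque"])
```

```text
[-0.44600049  0.22722614 -1.36437627] [ 0.43374603 -0.38830629  0.07477271] 0.03508408405907928 [ 0.00983838 -0.00036131  0.02487165]
```

View pics/g_wrist.png

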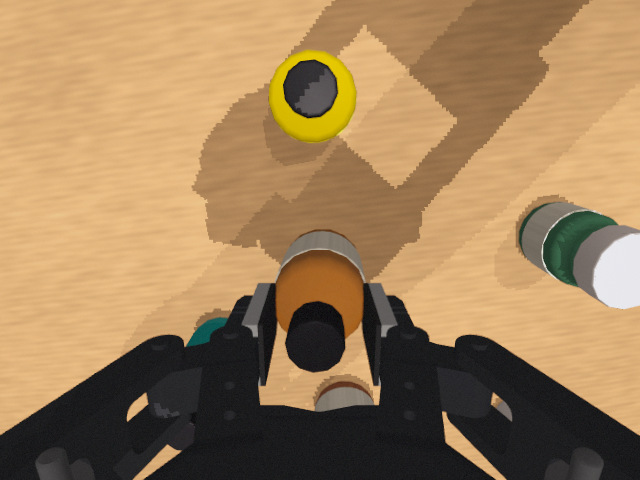

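>>> move_arm:
  increments:
    - [0,0,-3,0,3.0]
    - [0,0,-8,0,3.0]
    - [0,0.5,-13,0,3.0]
    - [0,2.5,-18,0,3.0]
    - [0,6,-22,0,3.0]

```text
t: 5.4
tool_pos: [0.441, -0.3285, 0.2959]
tool_rot: [0.202, 3.134, -0.001]
contact_force: [0.5, -0.1, -1.3]
opening: 0.035
```

>>> move_arm:
  increments:
    - [0,4,-0.8,0,3.0]
    - [0,9,-1,0,3.0]
    - [0,14,-1,0,3.0]
    - [0,19,-1,0,3.0]
    - [0,24,-1,0,3.0]

```text
t: 6.02
tool_pos: [0.4713, -0.0888, 0.3035]
tool_rot: [-0.2, -3.135, -0.0]
contact_force: [0.1, -0.0, -0.7]
opening: 0.0347
```

Run:
```python
from h import *
from station import sensors
o=sensors.get_obs();p=pickle.load(open("cab.pkl","rb"));j=(-np.sin(p[2]),np.cos(p[2]))
print(o["t"],o["tool_pos"],o["q"].round(2),o["opening"],o["contact_force"]);
print(toolmove(o,cab(p,[-80,0,300])[0],j))
```

```text
6.025 [ 0.47126386 -0.08877667  0.3035015 ] [-0.34 -0.34  1.83  0.    1.65 -1.78] 0.034707896112745135 [ 0.09522382 -0.01151138 -0.70155588]
(array([-2.76, 25.13,  0.35]), np.float64(-0.012838128427162587))
```

>>> move_arm:
  increments:
    - [-0.5,5.5,0,0,3.0]
    - [-1.2,11.5,0,0,3.0]
    - [-2,17.5,0,0,3.0]
    - [-2.6,22.5,0,0,3.0]
    - [-2.8,25,0,0,3.0]

```text
t: 6.65
tool_pos: [0.5308, 0.1565, 0.3031]
tool_rot: [-0.195, -3.134, 0.0]
contact_force: [-0.5, -0.4, -1.0]
opening: 0.035
```

>>> move_arm:
  increments:
    - [0,0,0,0,3.0]
    - [0,0,1,0,3.0]
    - [0,0,2,0,3.0]
    - [0,0,2,0,3.0]

```text
t: 7.15
tool_pos: [0.5302, 0.1531, 0.2821]
tool_rot: [-0.202, -3.132, 0.001]
contact_force: [-0.2, 0.2, -0.4]
opening: 0.0349
```

Run:
```python
from h import *
from station import sensors,get_image
W=get_image("wrist");T=get_image("top")
cv2.imwrite("pics/h_wrist.png",W["image"][...,::-1]);cv2.imwrite("pics/h_top.png",T["image"][...,::-1])
o=sensors.get_obs();p=pickle.load(open("cab.pkl","rb"));j=(-np.sin(p[2]),np.cos(p[2]))
print(o["t"],o["tool_pos"],o["opening"],o["contact_force"]);
print(toolmove(o,cab(p,[-80,0,98])[0],j))
im=W["image"][...,::-1].copy()
for P in([[-132,-120,77],[-132,120,77]],[[-142,-120,77],[-142,120,77]],[[-132,-120,55],[-132,120,55]]):
    cv2.polylines(im,[proj(W,cab(p,P)).round().astype(int)],False,(0,0,255),1)
cv2.imwrite("pics/h_wrist.png",im)
```

```text
7.25 [0.53088873 0.15340051 0.28376004] 0.03509764568270164 [-0.21978701 -0.14652043 -1.0245798 ]
(array([ 0.07,  0.35, 18.58]), np.float64(-0.05137255173582389))
```

View pics/h_wrist.png

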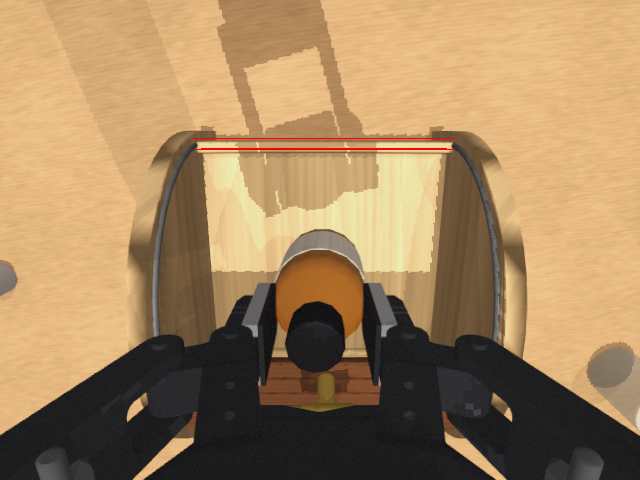

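View pics/h_top.png

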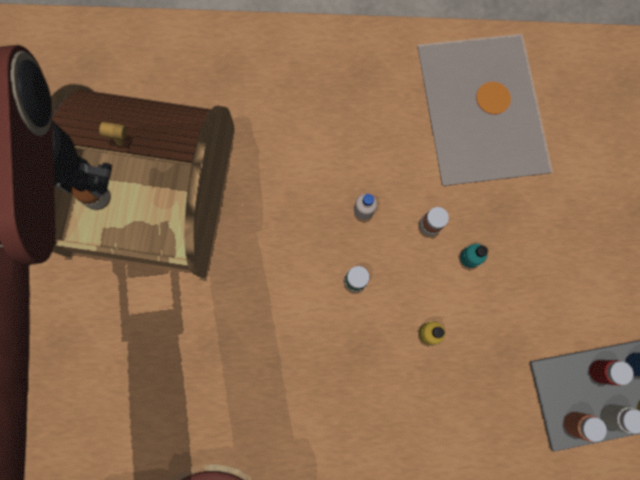

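The projected sill lines sit within about 2 px of the seen sill (rows 141-152), and the bottle hangs upright, centred between the panels. Lowering now.

>>> move_arm:
  increments:
    - [0,0.3,3,0,3.0]
    - [0,0.3,7,0,3.0]
    - [0,0.3,11,0,3.0]
    - [0,0.3,14,0,3.0]
    - [0,0.3,15.5,0,3.0]

```text
t: 7.88
tool_pos: [0.5306, 0.1567, 0.1274]
tool_rot: [-0.2, -3.133, 0.001]
contact_force: [-0.0, 0.1, -0.6]
opening: 0.0345
```

>>> move_arm:
  increments:
    - [0,0,0.5,0,3.0]
    - [0,0,1,0,3.0]
    - [0,0,1.5,0,3.0]
    - [0,0,2,0,3.0]
    - [0,0,2,0,3.0]

```text
t: 8.5
tool_pos: [0.5311, 0.157, 0.1087]
tool_rot: [-0.2, -3.135, 0.0]
contact_force: [0.1, -0.8, -3.1]
opening: 0.0347
```

Run:
```python
from h import *
from station import sensors
o=sensors.get_obs();p=pickle.load(open("cab.pkl","rb"));j=(-np.sin(p[2]),np.cos(p[2]))
print(o["t"],o["tool_pos"],o["opening"],o["contact_force"],o["wrist_torque"]);
print(toolmove(o,cab(p,[-80,0,97])[0],j))
```

```text
8.5 [0.53114178 0.15696544 0.1087068 ] 0.03471471434844427 [ 0.07141533 -0.76296346 -3.1403944 ] [0.01033367 0.01226243 0.06216622]
(array([ 0.06, -0.01,  1.17]), np.float64(0.006310879420084348))
```

>>> move_arm:
  increments:
    - [0,0,0.4,0,3.0]
    - [0,0,0.7,0,3.0]
    - [0,0,0.9,0,3.0]
    - [0,0,0.9,0,3.0]

```text
t: 9.0
tool_pos: [0.5312, 0.157, 0.0998]
tool_rot: [-0.2, -3.135, 0.0]
contact_force: [0.9, 0.8, -0.9]
opening: 0.0346
```

>>> move_arm:
  increments:
    - [0,0,0.15,0,3.0]
    - [0,0,0.15,0,3.0]

```text
t: 9.25
tool_pos: [0.5314, 0.157, 0.0985]
tool_rot: [-0.2, -3.135, 0.0]
contact_force: [0.3, -0.1, -1.3]
opening: 0.0348
```

>>> move_arm:
  increments:
    - [0,0,0.15,0,3.0]
    - [0,0,0.15,0,3.0]

```text
t: 9.5
tool_pos: [0.5313, 0.157, 0.097]
tool_rot: [-0.2, -3.135, 0.0]
contact_force: [-0.6, -0.0, -1.0]
opening: 0.035
```

>>> move_arm:
  increments:
    - [0,0,0.15,0,3.0]
    - [0,0,0.15,0,3.0]

```text
t: 9.75
tool_pos: [0.5322, 0.1571, 0.0967]
tool_rot: [0.2, 3.134, 0.0]
contact_force: [-1.1, 0.0, 4.7]
opening: 0.0353
```

>>> move_arm:
  increments:
    - [0,0,0.15,0,3.0]
    - [0,0,0.15,0,3.0]

```text
t: 10.0
tool_pos: [0.5329, 0.1573, 0.0965]
tool_rot: [0.199, 3.132, 0.001]
contact_force: [-1.5, -0.1, 8.9]
opening: 0.0346
```

Contact came at the expected height. Relieving the pressure, opening, and checking.

>>> move_arm:
  increments:
    - [0,0,-0.2,0,3.0]
    - [0,0,-0.2,0,4.2]
    - [0,0,-0.2,0,5.0]
    - [0,0,-0.2,0,7]
    - [0,0,-0.2,0,7]

```text
t: 10.62
tool_pos: [0.5312, 0.157, 0.0958]
tool_rot: [-0.2, -3.135, 0.0]
contact_force: [0.3, 0.6, -0.5]
opening: 0.0702
```

>>> move_arm:
  increments:
    - [0,0,-1,0,7]
    - [0,0,-3,0,7]
    - [0,0,-6,0,7]
    - [0,0,-11,0,7]
    - [0,0,-16,0,7]

```text
t: 11.25
tool_pos: [0.5314, 0.157, 0.2593]
tool_rot: [0.2, 3.134, 0.001]
contact_force: [0.4, 0.2, -0.6]
opening: 0.07
```

Run:
```python
from h import *
from station import sensors,get_image
W=get_image("wrist");S=get_image("side");p=pickle.load(open("cab.pkl","rb"))
cv2.imwrite("pics/i_wrist.png",W["image"][...,::-1]);cv2.imwrite("pics/i_side.png",cv2.resize(S["image"][0:225,300:530],None,fx=2.6,fy=2.6)[...,::-1])
o=sensors.get_obs();j=(-np.sin(p[2]),np.cos(p[2]))
print(o["t"],o["tool_pos"],o["opening"],o["contact_force"])
print(proj(W,cab(p,[[-80,0,140],[-80,0,55]])),proj(W,cab(p,grip(p[3]))))
print(toolmove(o,cab(p,[g for g in grip(p[3])])[0],j))
```

```text
11.35 [0.53503206 0.15761205 0.26629556] 0.07008634665797893 [ 0.4108202  -0.34276091  0.39703646]
[[319.12075373 223.72728132]
 [319.03496035 202.35942935]] [[319.23890642 445.80604778]]
(array([-10.18,  -0.14,   2.98]), np.float64(0.007402225393008166))
```

View pics/i_wrist.png

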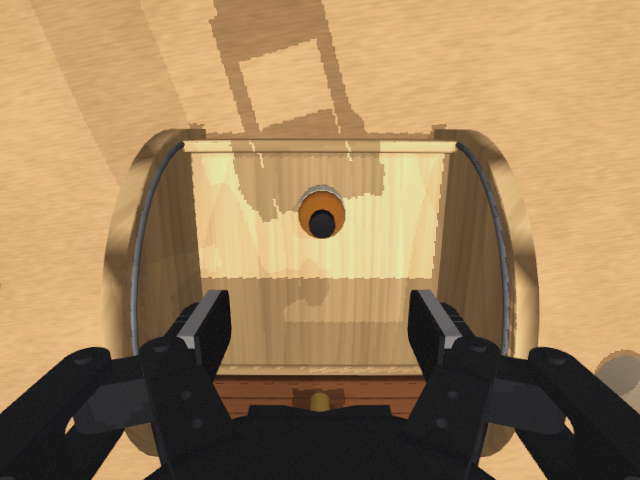

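View pics/i_side.png

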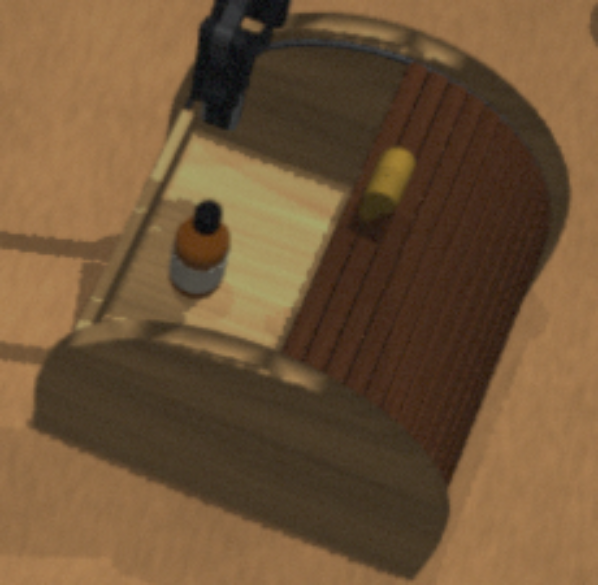

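Bottle stands upright at cap (321,223), where predicted (319,224). Now over the brass grip.

>>> move_arm:
  increments:
    - [-1,0,-3,0,7]
    - [-4,-0.1,-4,0,6.5]
    - [-8,-0.1,-4,0,6.5]
    - [-10.2,-0.1,-4,0,6.5]
    - [-10.2,-0.1,-4,0,6.5]

```text
t: 11.98
tool_pos: [0.6331, 0.1427, 0.2963]
tool_rot: [-0.201, -3.135, 0.0]
contact_force: [0.4, -0.3, 0.1]
opening: 0.0649
```

Run:
```python
from h import *
from station import sensors,get_image
W=get_image("wrist");p=pickle.load(open("cab.pkl","rb"))
im=W["image"][...,::-1].copy()
g=grip(p[3])
uv=proj(W,cab(p,[[g[0],-17,g[2]],[g[0],17,g[2]]]));print(uv)
cv2.imwrite("pics/j_wrist.png",im)
o=sensors.get_obs();j=(-np.sin(p[2]),np.cos(p[2]))
print(o["t"],o["tool_pos"],o["opening"],o["contact_force"])
print(toolmove(o,cab(p,g)[0],j))
```

```text
[[292.31841448 255.37667249]
 [350.61494669 255.33783572]]
12.025 [0.63239667 0.14299433 0.2963893 ] 0.06564931771438921 [-0.34321933 -0.2733361  -0.90288432]
(array([-0.38,  0.09,  5.84]), np.float64(-0.01166520481925204))
```

View pics/j_wrist.png

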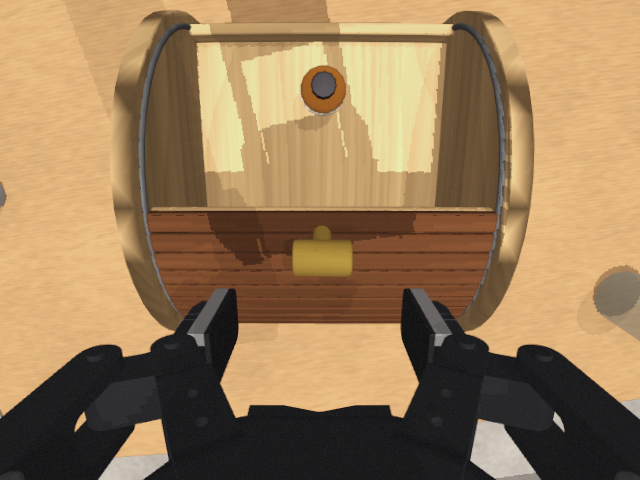

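Bar seen at centre (322.5,258), predicted (321.5,255.4): about 1.5 mm farther back. Descending onto it.

>>> move_arm:
  increments:
    - [-0.5,0.1,1,0,6.0]
    - [-0.5,0.1,2.5,0,6.0]
    - [-0.5,0.1,4,0,6.0]
    - [-0.5,0.1,5.2,0,6.0]
    - [-0.5,0.1,5.7,0,6.0]

```text
t: 12.65
tool_pos: [0.6368, 0.1434, 0.2373]
tool_rot: [-0.2, -3.133, 0.001]
contact_force: [-0.0, -0.4, -0.0]
opening: 0.06
```

>>> move_arm:
  increments:
    - [0,0,0,0,4.5]
    - [0,0,0,0,2.5]
    - [0,0,0,0,2.5]
    - [0,0,0,0,2.5]
  newtons: 30

```text
t: 13.15
tool_pos: [0.6379, 0.1434, 0.2399]
tool_rot: [0.2, 3.134, 0.0]
contact_force: [0.4, 0.7, 1.5]
opening: 0.025
```

Run:
```python
from h import *
from station import sensors,get_image
W=get_image("wrist");p=pickle.load(open("cab.pkl","rb"))
cv2.imwrite("pics/k_wrist.png",W["image"][...,::-1])
o=sensors.get_obs()
print(o["t"],o["tool_pos"],o["opening"],o["contact_force"],o["wrist_torque"])
c,s=np.cos(p[2]),np.sin(p[2]);d=o["tool_pos"][:2]-p[:2];print("in cab",c*d[0]+s*d[1],-s*d[0]+c*d[1])
g0=np.array(grip(p[3]))
for q in np.arange(p[3],-.11,-.1): g=np.array(grip(q));print(round(q,2),"dx",((g0-g)[0]/10).round(2),"dz",((g0-g)[2]/10).round(2))
```

```text
13.2 [0.63787279 0.14347923 0.23982607] 0.02529574091288481 [ 0.27254512 -0.65544325  0.91419616] [ 0.01937762 -0.0234676  -0.0088926 ]
in cab 0.028137367162642955 0.0002826261700724902
1.48 dx 0.0 dz 0.0
1.38 dx 1.79 dz -0.18
1.28 dx 3.59 dz -0.17
1.18 dx 5.38 dz 0.01
1.08 dx 7.14 dz 0.37
0.98 dx 8.86 dz 0.9
0.88 dx 10.52 dz 1.61
0.78 dx 12.09 dz 2.47
0.68 dx 13.58 dz 3.49
0.58 dx 14.95 dz 4.65
0.48 dx 16.2 dz 5.95
0.38 dx 17.32 dz 7.36
0.28 dx 18.29 dz 8.87
0.18 dx 19.1 dz 10.48
0.08 dx 19.75 dz 12.16
-0.02 dx 20.23 dz 13.89
```

View pics/k_wrist.png

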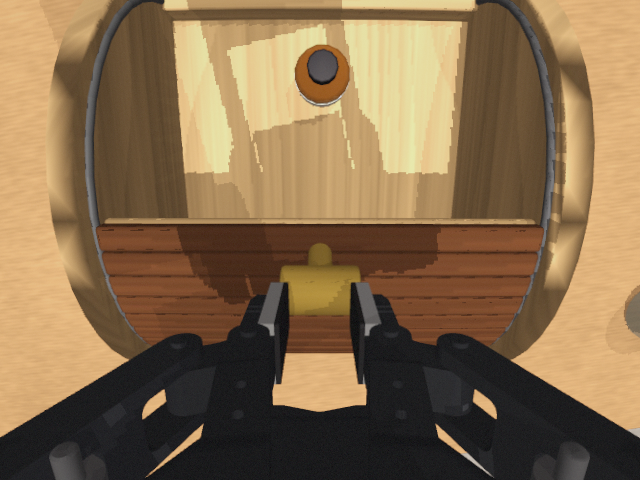

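Run:
```python
from h import *
from station import sensors,get_image
W=get_image("wrist");p=pickle.load(open("cab.pkl","rb"))
o=sensors.get_obs();R=Ro.from_rotvec(o["tool_rot"]).as_matrix();t=o["tool_pos"]
P=lambda x,y,z:t+R@np.array([x,y,z])/1000
print("tcp",proj(W,[P(0,0,0)]),"pads tip ±14, near edge",proj(W,[P(11,-14,17),P(11,14,17),P(-11,14,17),P(11,14,-10),P(-11,14,-10)]).round(0).tolist())
g=grip(p[3]);print("bar",proj(W,cab(p,[[g[0],-17,g[2]],[g[0],17,g[2]],[g[0]-11,0,g[2]],[g[0]+11,0,g[2]]])).round(0).tolist())
for q in(1.42,1.5,1.53): g=grip(q);print(q,proj(W,cab(p,[[g[0],-17,g[2]],[g[0],17,g[2]]])).round(0).tolist())
im=W["image"][230:400,220:420,::-1];cv2.imwrite("pics/l.png",cv2.resize(im,None,fx=3.5,fy=3.5,interpolation=cv2.INTER_CUBIC))
S=get_image("side");cv2.imwrite("pics/l_side.png",cv2.resize(S["image"][0:140,390:540,::-1],None,fx=4,fy=4,interpolation=cv2.INTER_CUBIC))
```

```text
tcp [[319.87009619 291.35258609]] pads tip ±14, near edge [[290.0, 255.0], [350.0, 255.0], [349.0, 298.0], [355.0, 276.0], [353.0, 325.0]]
bar [[280.0, 286.0], [358.0, 286.0], [319.0, 263.0], [319.0, 309.0]]
1.42 [[279.0, 266.0], [359.0, 266.0]]
1.5 [[281.0, 295.0], [358.0, 295.0]]
1.53 [[281.0, 305.0], [357.0, 305.0]]
```

View pics/l.png

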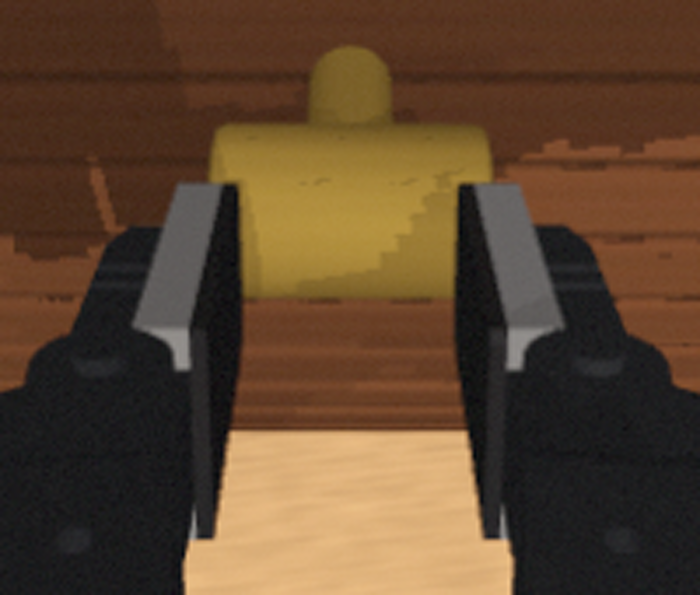

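View pics/l_side.png

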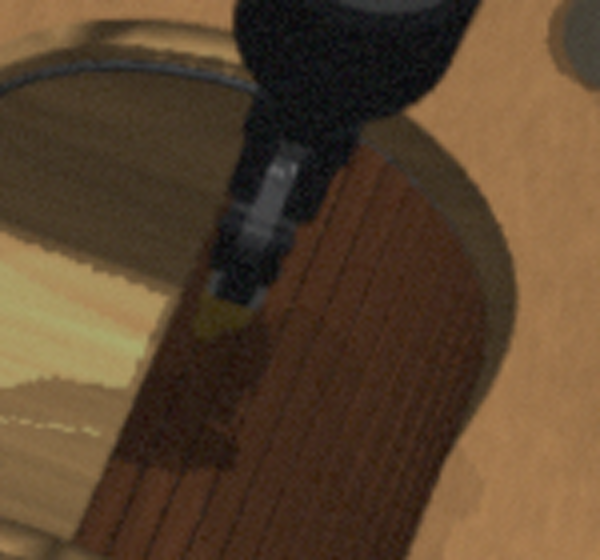

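The opening closed to 25 mm, less than the 34 mm bar. The crop shows the pad tips (rows 283-334) in front of the bar's ends, so they are above it. By apparent width, the tips sit about 10 mm behind the TCP at this opening, not 17 mm ahead as stated. I reopen, go 20 mm lower watching force, and look. Even if the stated length is right, the tips would just reach the slats.

>>> move_arm:
  increments:
    - [0,0,-0.3,0,6.0]
    - [0,0,-0.3,0,6.0]
    - [0,0,0.5,0,6.0]
    - [0,0,1.2,0,6.0]
    - [0,0,1.5,0,6.0]

```text
t: 13.92
tool_pos: [0.6369, 0.1434, 0.2226]
tool_rot: [-0.2, -3.133, 0.001]
contact_force: [-0.2, 0.1, -0.4]
opening: 0.0602
```

>>> move_arm:
  increments:
    - [0,0,0.3,0,6.0]
    - [0,0,0.5,0,6.0]
    - [0,0,0.5,0,6.0]

```text
t: 14.3
tool_pos: [0.6375, 0.1434, 0.219]
tool_rot: [-0.2, -3.135, 0.0]
contact_force: [-0.5, -0.1, 0.4]
opening: 0.0602
```

Run:
```python
from h import *
from station import sensors,get_image
W=get_image("wrist");cv2.imwrite("pics/m_wrist.png",W["image"][...,::-1])
o=sensors.get_obs();print(o["t"],o["tool_pos"],o["opening"],o["contact_force"])
```

```text
14.35 [0.63759814 0.14344387 0.21918357] 0.060185313433153455 [ 0.91793895  0.06362692 -0.26952944]
```

View pics/m_wrist.png

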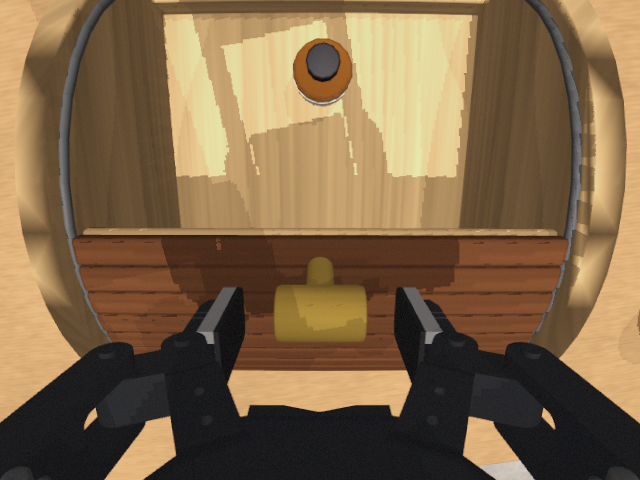

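The bar's apparent width (275-367) puts its depth at 140 mm and the pad tips' at 152 mm, so the tips are now beside and below the bar's centre. Closing.

>>> move_arm:
  increments:
    - [0,0,0,0,4.5]
    - [0,0,0,0,2.5]
    - [0,0,0,0,2.5]
    - [0,0,0,0,2.5]
  newtons: 30

```text
t: 14.85
tool_pos: [0.6378, 0.1437, 0.2195]
tool_rot: [0.2, 3.134, 0.001]
contact_force: [1.0, 2.2, 1.9]
opening: 0.0329
```

Run:
```python
from h import *
from station import sensors,get_image
W=get_image("wrist");cv2.imwrite("pics/n_wrist.png",W["image"][...,::-1])
o=sensors.get_obs();print(o["t"],o["tool_pos"],o["opening"],o["contact_force"])
```

```text
14.9 [0.63776371 0.14372496 0.21947626] 0.032840706930208026 [0.86726195 1.96279243 2.33161276]
```

View pics/n_wrist.png

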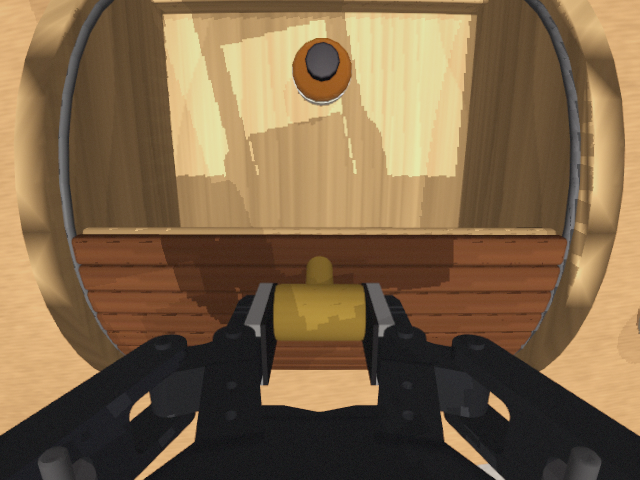

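The opening now stops at 32.8 mm on the 34 mm bar, and the picture shows pads flush on both ends. Rolling the cover down along the arc.

>>> move_arm:
  increments:
    - [1.0,0,-0.1,0,2.5]
    - [2.5,0,-0.2,0,2.5]
    - [4.5,0,-0.1,0,2.5]
    - [6.3,0,0.2,0,2.5]
    - [8.0,0,0.6,0,2.5]

```text
t: 15.52
tool_pos: [0.5599, 0.1539, 0.2142]
tool_rot: [0.199, 3.128, 0.002]
contact_force: [7.3, 2.2, -0.8]
opening: 0.0331
```

```bash
cat > st.py <<'E'
from h import *
from station import sensors,get_image
p=pickle.load(open("cab.pkl","rb"))
o=sensors.get_obs();c,s=np.cos(p[2]),np.sin(p[2]);d=o["tool_pos"][:2]-p[:2]
x=(c*d[0]+s*d[1])*1000;y=(-s*d[0]+c*d[1])*1000;z=o["tool_pos"][2]*1000
print(o["t"],"cab",x,y,z,"op",o["opening"],o["contact_force"].round(1),"q",np.arctan2(z+18.5-60,-x)-.244,"r",np.hypot(x,z+18.5-60))
q=np.arctan2(z+18.5-60,-x)-.244
for k in range(1,9):
    qq=q-.1*k; g=grip(qq); print(round(qq,2),"dx %.2f dz %.2f"%((x-g[0])/10,(z+18.5-g[2])/10))
E
python3 st.py
```

```text
15.525 cab -50.518085525755396 0.6814941135181111 214.20325783292253 op 0.03307823062964265 [ 7.3  2.2 -0.8] q 1.0422216811103122 r 179.94024627995944
0.94 dx 1.70 dz 0.59
0.84 dx 3.33 dz 1.34
0.74 dx 4.88 dz 2.26
0.64 dx 6.33 dz 3.33
0.54 dx 7.67 dz 4.53
0.44 dx 8.87 dz 5.87
0.34 dx 9.94 dz 7.31
0.24 dx 10.86 dz 8.86
```

>>> move_arm:
  increments:
    - [1.7,0,0.55,0,2.5]
    - [3.3,0,1.3,0,2.5]
    - [4.9,0,2.25,0,2.5]
    - [6.3,0,3.3,0,2.5]
    - [7.7,0,4.5,0,2.5]

```text
t: 16.15
tool_pos: [0.4834, 0.1638, 0.1707]
tool_rot: [0.199, 3.129, 0.002]
contact_force: [2.0, 2.9, 5.1]
opening: 0.0332
```

```bash
python3 st.py
python3 - <<'E'
from station import get_image
import cv2
W=get_image("wrist");cv2.imwrite("pics/o_wrist.png",W["image"][...,::-1])
E
```

```text
16.15 cab -127.66888300854454 0.82060788639007 170.72629244570868 op 0.033241406449183775 [2.  2.9 5.1] q 0.5474605207576747 r 181.65565872802657
0.45 dx 1.10 dz 1.44
0.35 dx 2.18 dz 2.89
0.25 dx 3.10 dz 4.43
0.15 dx 3.87 dz 6.05
0.05 dx 4.47 dz 7.75
-0.05 dx 4.90 dz 9.50
-0.15 dx 5.16 dz 11.28
-0.25 dx 5.23 dz 13.08
```

View pics/o_wrist.png

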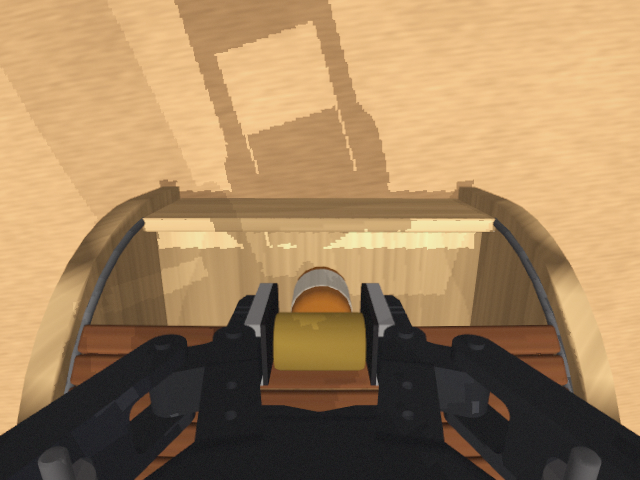

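The bar has slipped back about 10 mm between the pads (centre row 341, before 313). I estimate its actual position and re-centre.

Run:
```python
from h import *
from station import sensors,get_image
W=get_image("wrist");p=pickle.load(open("cab.pkl","rb"))
o=sensors.get_obs()
print("tcp q state",o["tool_pos"])
for q in np.arange(.45,.75,.03):
    g=grip(q);uv=proj(W,cab(p,[[g[0],-17,g[2]],[g[0],17,g[2]]]));X=cab(p,g)[0];print(round(q,2),uv.round(0).tolist(),toolmove(o,X)[0])
print([proj(W,cab(p,[x,0,77])).round(0).tolist() for x in(-142,-132)])
```

```text
tcp q state [0.48065817 0.1640941  0.16827325]
0.45 [[277.0, 280.0], [359.0, 280.0]] [ 0.79 -0.08 -0.69]
0.48 [[276.0, 292.0], [360.0, 292.0]] [ 0.44 -0.08 -1.1 ]
0.51 [[275.0, 305.0], [361.0, 305.0]] [ 0.08 -0.08 -1.49]
0.54 [[274.0, 318.0], [362.0, 318.0]] [-0.29 -0.08 -1.88]
0.57 [[273.0, 332.0], [362.0, 332.0]] [-0.68 -0.07 -2.26]
0.6 [[273.0, 346.0], [363.0, 346.0]] [-1.08 -0.07 -2.63]
0.63 [[272.0, 361.0], [364.0, 361.0]] [-1.49 -0.07 -2.98]
0.66 [[271.0, 376.0], [364.0, 376.0]] [-1.91 -0.07 -3.32]
0.69 [[271.0, 392.0], [365.0, 392.0]] [-2.34 -0.07 -3.65]
0.72 [[270.0, 408.0], [366.0, 408.0]] [-2.77 -0.07 -3.96]
[[[318.0, 218.0]], [[318.0, 233.0]]]
```

>>> move_arm:
  increments:
    - [0,0,0,0,4.5]
    - [0,0,0,0,5.0]
    - [-0.5,0,-0.3,0,5.0]
    - [-0.9,0,-0.6,0,5.0]
    - [-0.9,0,-0.6,0,5.0]

```text
t: 16.88
tool_pos: [0.4914, 0.1621, 0.1746]
tool_rot: [0.2, 3.134, 0.0]
contact_force: [-0.3, 0.0, 0.2]
opening: 0.05
```

Run:
```python
from h import *
from station import sensors,get_image
W=get_image("wrist");p=pickle.load(open("cab.pkl","rb"));cv2.imwrite("pics/p_wrist.png",W["image"][...,::-1])
o=sensors.get_obs()
print(o["t"],o["tool_pos"],o["opening"],o["contact_force"])
for q in np.arange(.51,.7,.03):
    g=grip(q);uv=proj(W,cab(p,[[g[0],-17,g[2]],[g[0],17,g[2]]]));X=cab(p,g)[0];print(round(q,2),uv.round(0).tolist(),toolmove(o,X)[0])
```

```text
16.925 [0.49109221 0.16211095 0.17427954] 0.04987437329758441 [-0.79504741 -0.27689878 -0.02774554]
0.51 [[277.0, 273.0], [362.0, 273.0]] [ 1.14 -0.01 -0.89]
0.54 [[277.0, 286.0], [362.0, 286.0]] [ 0.76 -0.01 -1.28]
0.57 [[276.0, 299.0], [363.0, 299.0]] [ 0.38 -0.01 -1.66]
0.6 [[275.0, 312.0], [364.0, 312.0]] [-0.02 -0.01 -2.02]
0.63 [[275.0, 326.0], [365.0, 326.0]] [-0.43 -0.01 -2.38]
0.66 [[274.0, 341.0], [365.0, 341.0]] [-0.85 -0.01 -2.72]
0.69 [[273.0, 356.0], [366.0, 356.0]] [-1.28 -0.01 -3.04]
```

View pics/p_wrist.png

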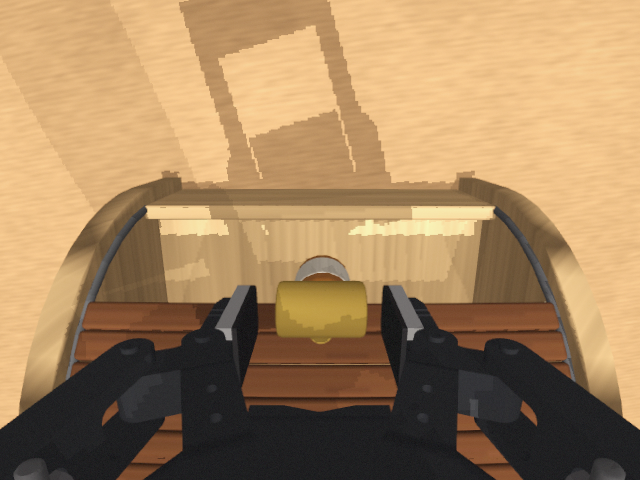

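Bar re-centred at row 309 between pads (285-340), q≈0.59. Regrip firmer.

>>> move_arm:
  increments:
    - [0,0,0,0,3.5]
    - [0,0,0,0,2.0]
    - [0,0,0,0,2.0]
    - [0,0,0,0,2.0]
  newtons: 60

```text
t: 17.42
tool_pos: [0.4906, 0.1628, 0.1742]
tool_rot: [-0.199, -3.135, -0.002]
contact_force: [-1.8, 5.1, 1.7]
opening: 0.0326
```

Run:
```python
from h import *
g0=np.array(grip(.594))
for q in np.arange(.55,-.1,-.05): d=(g0-grip(q))/10;print(round(q,2),d[0].round(2),d[2].round(2))
```

```text
0.55 0.58 0.54
0.5 1.2 1.19
0.45 1.8 1.87
0.4 2.35 2.57
0.35 2.88 3.31
0.3 3.36 4.06
0.25 3.81 4.84
0.2 4.21 5.65
0.15 4.58 6.47
0.1 4.9 7.31
0.05 5.19 8.16
-0.0 5.43 9.03
-0.05 5.62 9.91
```

>>> move_arm:
  increments:
    - [0.6,0.1,0.55,0,2.0]
    - [1.2,0.1,1.2,0,2.0]
    - [1.8,0.1,1.9,0,2.0]
    - [2.35,0.1,2.6,0,2.0]
    - [2.85,0.1,3.3,0,2.0]

```text
t: 18.05
tool_pos: [0.4626, 0.1665, 0.1432]
tool_rot: [0.199, 3.134, -0.002]
contact_force: [-7.5, 0.7, 12.4]
opening: 0.0323
```

```bash
cat > q.py <<'E'
from h import *
from station import sensors,get_image
import sys
W=get_image("wrist");p=pickle.load(open("cab.pkl","rb"));cv2.imwrite(sys.argv[1],W["image"][...,::-1])
o=sensors.get_obs()
print(o["t"],o["tool_pos"],o["opening"],o["contact_force"])
for q in np.arange(float(sys.argv[2])-.12,float(sys.argv[2])+.13,.03):
    g=grip(q);uv=proj(W,cab(p,[[g[0],-17,g[2]],[g[0],17,g[2]]]));X=cab(p,g)[0];print(round(q,2),uv.round(0).tolist(),toolmove(o,X)[0])
E
python3 q.py pics/q_wrist.png .35
```

```text
18.1 [0.46157109 0.16657728 0.14183378] 0.03195427006317889 [-8.84885481  1.51496503 10.58575599]
0.23 [[278.0, 265.0], [358.0, 266.0]] [ 1.05 -0.08 -0.03]
0.26 [[277.0, 275.0], [359.0, 275.0]] [ 0.8  -0.08 -0.51]
0.29 [[276.0, 285.0], [360.0, 286.0]] [ 0.53 -0.08 -0.98]
0.32 [[275.0, 297.0], [360.0, 297.0]] [ 0.25 -0.08 -1.44]
0.35 [[274.0, 308.0], [361.0, 309.0]] [-0.05 -0.08 -1.89]
0.38 [[273.0, 321.0], [362.0, 321.0]] [-0.36 -0.08 -2.33]
0.41 [[272.0, 334.0], [363.0, 335.0]] [-0.68 -0.09 -2.77]
0.44 [[271.0, 349.0], [364.0, 349.0]] [-1.01 -0.09 -3.19]
0.47 [[270.0, 363.0], [365.0, 364.0]] [-1.36 -0.09 -3.61]
```

View pics/q_wrist.png

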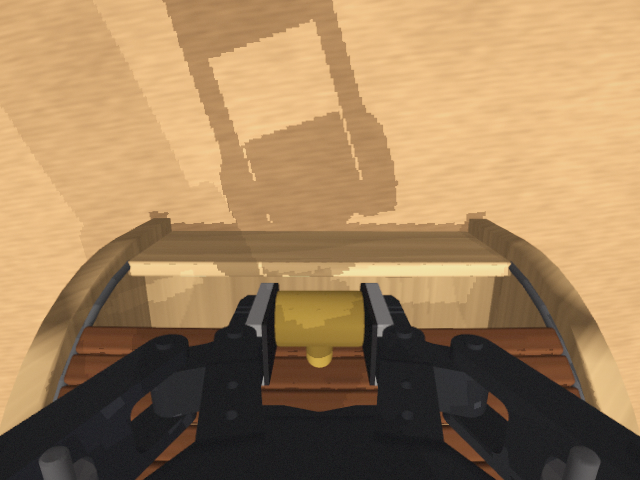

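>>> move_arm:
  increments:
    - [0.7,0,0.6,0,2.0]
    - [1.2,0,1.4,0,2.0]
    - [1.65,0,2.2,0,2.0]
    - [2.05,0,3.0,0,2.0]
    - [2.4,0,3.8,0,2.0]

```text
t: 18.73
tool_pos: [0.438, 0.1697, 0.1021]
tool_rot: [-0.199, -3.134, 0.001]
contact_force: [-1.1, -0.7, 4.4]
opening: 0.0326
```

```bash
python3 q.py pics/r_wrist.png .14
```

```text
18.775 [0.43733378 0.16973537 0.10081382] 0.03237444860217577 [ 0.59276502 -0.312856    1.18384145]
0.02 [[277.0, 295.0], [358.0, 295.0]] [-0.03 -0.09 -0.62]
0.05 [[276.0, 304.0], [359.0, 304.0]] [-0.18 -0.09 -1.14]
0.08 [[275.0, 313.0], [360.0, 314.0]] [-0.34 -0.09 -1.65]
0.11 [[274.0, 324.0], [362.0, 324.0]] [-0.52 -0.09 -2.16]
0.14 [[272.0, 335.0], [363.0, 335.0]] [-0.72 -0.09 -2.66]
0.17 [[271.0, 347.0], [364.0, 347.0]] [-0.92 -0.09 -3.16]
0.2 [[269.0, 360.0], [366.0, 360.0]] [-1.15 -0.09 -3.65]
0.23 [[268.0, 374.0], [367.0, 374.0]] [-1.39 -0.09 -4.14]
0.26 [[266.0, 390.0], [368.0, 390.0]] [-1.64 -0.09 -4.62]
```

View pics/r_wrist.png

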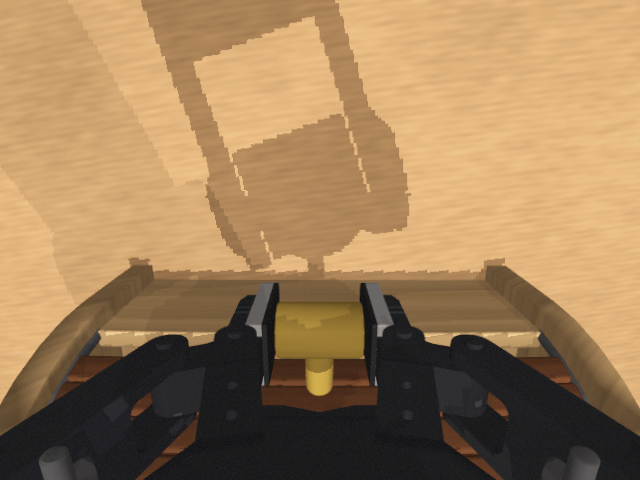

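>>> move_arm:
  increments:
    - [0.25,0,0.6,0,2.0]
    - [0.45,0,1.2,0,2.0]
    - [0.6,0,1.8,0,2.0]
    - [0.7,0,2.3,0,2.0]
    - [0.7,0,2.3,0,2.0]

```text
t: 19.4
tool_pos: [0.4315, 0.1705, 0.0835]
tool_rot: [-0.199, -3.132, 0.003]
contact_force: [-14.5, -5.9, 26.8]
opening: 0.0323
```

```bash
python3 q.py pics/s_wrist.png .0
```

```text
19.45 [0.43146615 0.17055972 0.08349772] 0.0324590230184611 [-14.97150566  -6.30580071  27.38960872]
-0.12 [[279.0, 293.0], [357.0, 293.0]] [-0.14 -0.09  0.12]
-0.09 [[278.0, 300.0], [358.0, 300.0]] [-0.22 -0.09 -0.41]
-0.06 [[276.0, 307.0], [359.0, 308.0]] [-0.3  -0.1  -0.94]
-0.03 [[275.0, 316.0], [360.0, 316.0]] [-0.41 -0.1  -1.47]
0.0 [[274.0, 325.0], [361.0, 325.0]] [-0.53 -0.1  -2.  ]
0.03 [[272.0, 335.0], [363.0, 335.0]] [-0.67 -0.1  -2.52]
0.06 [[271.0, 346.0], [364.0, 346.0]] [-0.82 -0.1  -3.04]
0.09 [[269.0, 358.0], [365.0, 358.0]] [-0.99 -0.1  -3.55]
0.12 [[267.0, 371.0], [367.0, 371.0]] [-1.17 -0.1  -4.06]
```

View pics/s_wrist.png

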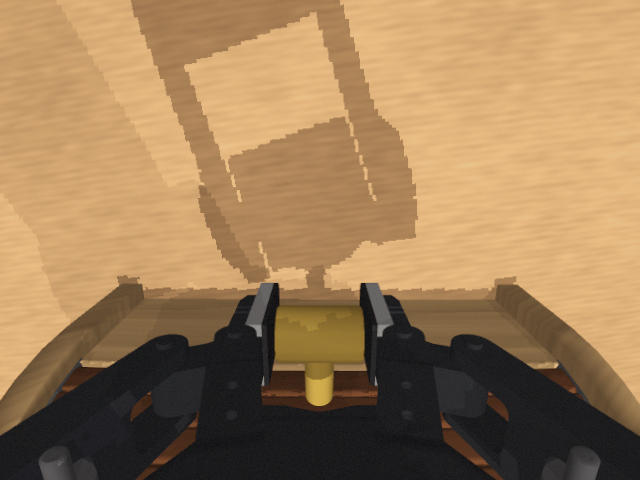

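Force rises to 27 N with the arm held short of its command, which fits the stop. I release and look.

>>> move_arm:
  increments:
    - [0,0,0,0,4.5]
    - [0,0,0,0,5.5]
    - [0.3,0,-0.5,0,6]
    - [0.3,0,-3,0,6]
    - [1,0,-7,0,6]

```text
t: 20.08
tool_pos: [0.4203, 0.1717, 0.1489]
tool_rot: [-0.2, -3.131, 0.002]
contact_force: [0.3, 0.3, 1.2]
opening: 0.0599
```

>>> move_arm:
  increments:
    - [1,0,-5,0,6]
    - [2,-3,-10,0,6]
    - [2,-8,-13,0,6]
    - [2,-14,-13,0,6]
    - [2,-20,-13,0,6]

```text
t: 20.7
tool_pos: [0.3762, -0.0251, 0.2806]
tool_rot: [0.197, 3.134, -0.0]
contact_force: [0.4, -0.2, 0.2]
opening: 0.0597
```

Run:
```python
from h import *
from station import get_image,sensors
p=pickle.load(open("cab.pkl","rb"));o=sensors.get_obs();print(o["t"],o["tool_pos"],o["contact_force"])
S=get_image("side");T=get_image("top")
cv2.imwrite("pics/t_side.png",cv2.resize(S["image"][0:225,300:530,::-1],None,fx=2.6,fy=2.6,interpolation=cv2.INTER_CUBIC))
cv2.imwrite("pics/t_top.png",cv2.resize(T["image"][75:285,15:255,::-1],None,fx=2.8,fy=2.8,interpolation=cv2.INTER_CUBIC))
for q in(0,.03,.06): print(q,(proj(S,cab(p,grip(q)))[0]-[300,0])*2.6,(proj(T,cab(p,grip(q)))[0]-[15,75])*2.8)
```

```text
20.7 [ 0.3761768  -0.02507881  0.28059448] [ 0.36485487 -0.17727321  0.21605384]
0 [ 80.35520295 194.18493182] [276.26313804 555.46957742]
0.03 [ 82.42719998 190.56356977] [273.86201902 552.05331379]
0.06 [ 84.71893086 187.02067443] [271.51766859 548.35264829]
```

View pics/t_side.png

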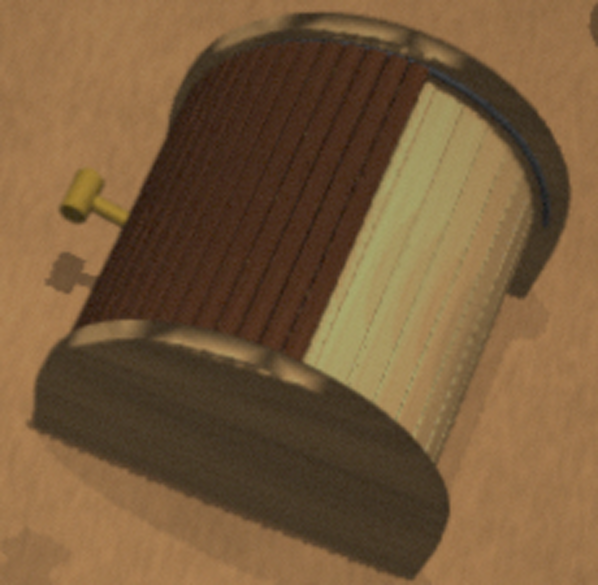

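View pics/t_top.png

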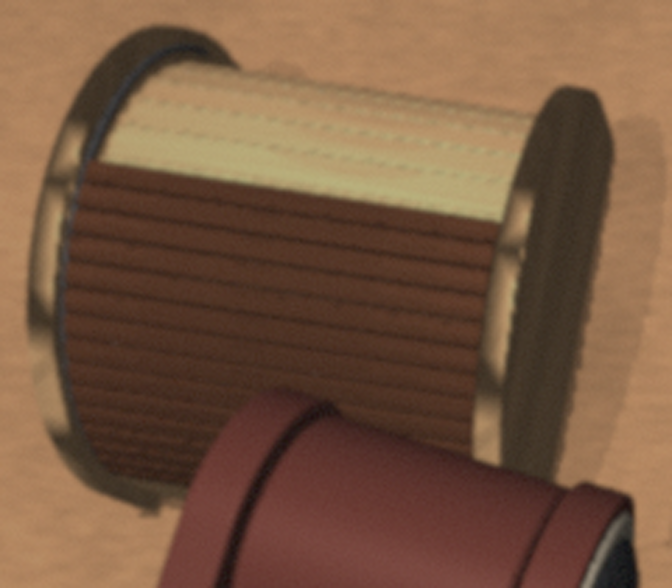

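>>> move_arm:
  increments:
    - [0,-6,0,0,6]
    - [0,-12,0,0,6]
    - [0,-18,0,0,6]
    - [0,-24,0,0,6]
    - [0,-28,0,0,6]

```text
t: 21.42
tool_pos: [0.3409, -0.3029, 0.2795]
tool_rot: [-0.201, -3.135, -0.002]
contact_force: [0.4, 1.3, 0.2]
opening: 0.06
```

Run:
```python
from h import *
from station import get_image,sensors
p=pickle.load(open("cab.pkl","rb"))
S=get_image("side");T=get_image("top")
a=cv2.resize(T["image"][210:300,20:220,::-1],None,fx=4,fy=4,interpolation=cv2.INTER_CUBIC)
cv2.imwrite("pics/u_top.png",a)
b=cv2.resize(S["image"][30:150,300:400,::-1],None,fx=5,fy=5,interpolation=cv2.INTER_CUBIC)
cv2.imwrite("pics/u_side.png",b)
for q in(-.03,0,.03,.06):
  g=np.array(grip(q));P=cab(p,[g+[0,-17,0],g+[0,17,0]])
  print(q,((proj(S,P)+.5-[300,30])*5).round(0).tolist(),((proj(T,P)+.5-[20,210])*4).round(0).tolist())
```

```text
-0.03 [[135.0, 269.0], [171.0, 197.0]] [[420.0, 266.0], [340.0, 254.0]]
0 [[139.0, 262.0], [175.0, 190.0]] [[417.0, 262.0], [337.0, 249.0]]
0.03 [[143.0, 256.0], [179.0, 183.0]] [[413.0, 257.0], [333.0, 245.0]]
0.06 [[147.0, 249.0], [184.0, 176.0]] [[410.0, 251.0], [329.0, 239.0]]
```

View pics/u_top.png

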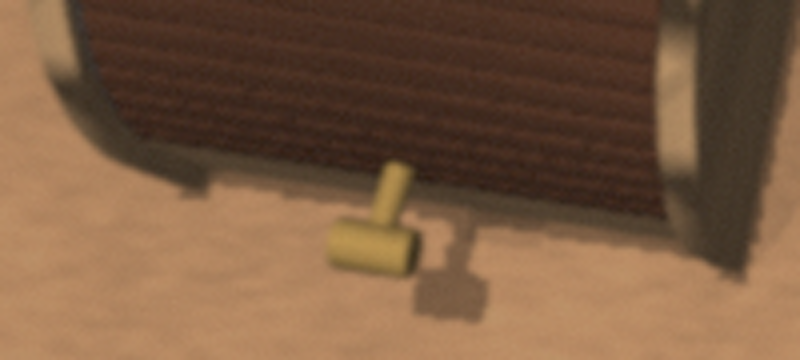

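View pics/u_side.png

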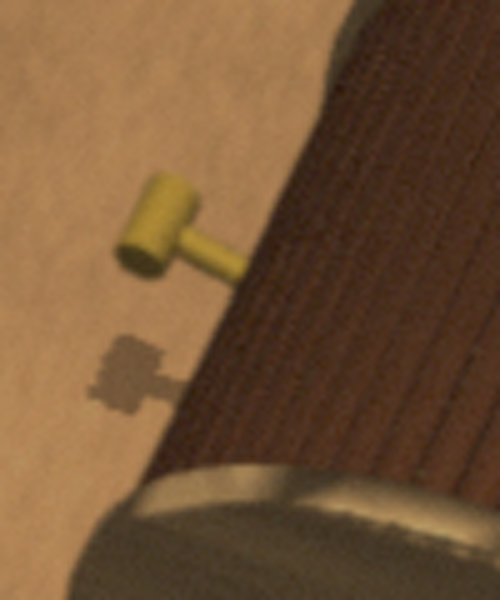

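Images put q between 0 and about 0.03, right at the edge of my measurement. As a check I press down on the grip bar with closed fingers and see whether it yields.

Run:
```python
from h import *
from station import sensors
p=pickle.load(open("cab.pkl","rb"));o=sensors.get_obs();print(o["tool_pos"])
g=grip(.015);X=cab(p,g)[0];print(X);print(toolmove(o,[X[0]+.002,X[1],.16],(-np.sin(p[2]),np.cos(p[2]))))
```

```text
[ 0.3407018  -0.30344442  0.27914923]
[0.43733862 0.16885993 0.10610053]
(array([-3.64, 48.1 , 11.97]), np.float64(-0.20451251254471003))
```

>>> move_arm:
  increments:
    - [0,6,0,0,0]
    - [0,12,0,0,0]
    - [0,18,0,0,0]
    - [0,24,0,0,0]
    - [-0.5,30,0,0,0]

```text
t: 22.15
tool_pos: [0.3836, -0.0013, 0.2801]
tool_rot: [0.198, 3.134, 0.001]
contact_force: [0.9, -0.4, -0.1]
opening: 0.0004
```

>>> move_arm:
  increments:
    - [-1,6,0,0,0]
    - [-2,12,1,0,0]
    - [-3,17,4,0,0]
    - [-3.1,18.1,8,0,0]
    - [-3.1,18.1,12,0,0]

```text
t: 22.78
tool_pos: [0.4367, 0.1737, 0.1587]
tool_rot: [-0.193, -3.135, -0.001]
contact_force: [-0.2, -0.1, -0.7]
opening: 0.0003
```

```bash
python3 q.py pics/v_wrist.png 0
python3 - <<'E'
from h import *
from station import sensors
p=pickle.load(open("cab.pkl","rb"));o=sensors.get_obs();X=cab(p,grip(.015))[0];print(toolmove(o,[X[0]+.002,X[1],.11]),o["opening"])
E
```

```text
22.825 [0.432934   0.17229877 0.15225773] 7.99489509831475e-06 [-3.01661473 -1.71924873 -3.79681955]
-0.12 [[285.0, 236.0], [339.0, 237.0]] [-0.09 -0.26  7.  ]
-0.09 [[284.0, 240.0], [340.0, 240.0]] [-0.16 -0.27  6.46]
-0.06 [[283.0, 244.0], [340.0, 244.0]] [-0.25 -0.27  5.93]
-0.03 [[282.0, 248.0], [340.0, 248.0]] [-0.35 -0.27  5.4 ]
0.0 [[282.0, 253.0], [341.0, 253.0]] [-0.46 -0.27  4.87]
0.03 [[281.0, 258.0], [341.0, 258.0]] [-0.6  -0.27  4.35]
0.06 [[280.0, 264.0], [342.0, 264.0]] [-0.75 -0.28  3.83]
0.09 [[279.0, 270.0], [342.0, 270.0]] [-0.91 -0.28  3.32]
0.12 [[278.0, 277.0], [343.0, 277.0]] [-1.09 -0.28  2.81]
(array([-0.72, -0.25,  4.22]), None) 7.99489509831475e-06
```

View pics/v_wrist.png

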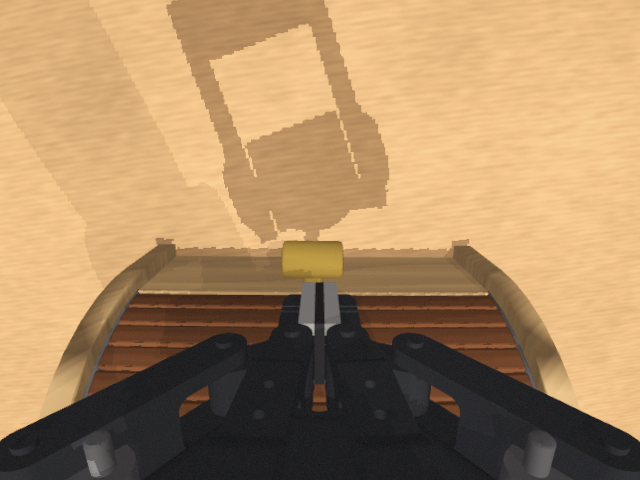

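>>> move_arm:
  increments:
    - [-0.6,-0.25,0,0,0]
    - [-0.6,-0.25,1.5,0,0]
    - [-0.6,-0.25,3,0,0]
    - [-0.6,-0.25,3.5,0,0]
    - [-0.6,-0.25,3.5,0,0]

```text
t: 23.45
tool_pos: [0.4433, 0.1676, 0.1246]
tool_rot: [-0.2, -3.134, 0.0]
contact_force: [0.2, -0.6, 0.8]
opening: -0.0001
```

>>> move_arm:
  increments:
    - [0,0,0.3,0,0]
    - [0,0,0.3,0,0]

```text
t: 23.7
tool_pos: [0.4437, 0.1677, 0.1222]
tool_rot: [0.2, 3.135, 0.0]
contact_force: [0.1, -0.0, -0.9]
opening: -0.0001
```

>>> move_arm:
  increments:
    - [0,0,0.3,0,0]
    - [0,0,0.3,0,0]

```text
t: 23.95
tool_pos: [0.4434, 0.1677, 0.1188]
tool_rot: [-0.2, -3.135, 0.0]
contact_force: [-0.3, 1.0, 1.0]
opening: 0.0003
```

>>> move_arm:
  increments:
    - [0.4,0.1,0,0,0]
    - [0.4,0.1,0.4,0,0]
    - [0.4,0.1,0.4,0,0]

```text
t: 24.32
tool_pos: [0.4393, 0.1692, 0.1146]
tool_rot: [-0.199, -3.134, 0.0]
contact_force: [0.6, 0.2, 0.3]
opening: -0.0001
```

>>> move_arm:
  increments:
    - [0,0,0.3,0,0]
    - [0,0,0.3,0,0]

```text
t: 24.58
tool_pos: [0.4395, 0.1692, 0.1117]
tool_rot: [-0.2, -3.135, 0.0]
contact_force: [-0.5, 0.5, 0.0]
opening: 0.0
```

>>> move_arm:
  increments:
    - [0,0,0.3,0,0]
    - [0,0,0.3,0,0]

```text
t: 24.82
tool_pos: [0.4395, 0.1692, 0.1087]
tool_rot: [-0.2, -3.135, 0.0]
contact_force: [-0.5, -0.0, -0.0]
opening: -0.0004
```

>>> move_arm:
  increments:
    - [0,0,0.2,0,0]
    - [0,0,0.2,0,0]

```text
t: 25.08
tool_pos: [0.4396, 0.1692, 0.1069]
tool_rot: [-0.2, -3.135, 0.0]
contact_force: [0.3, -0.6, 0.1]
opening: 0.0007
```

>>> move_arm:
  increments:
    - [0,0,0.2,0,0]
    - [0,0,0.2,0,0]

```text
t: 25.32
tool_pos: [0.4398, 0.1693, 0.1052]
tool_rot: [0.2, 3.135, 0.0]
contact_force: [0.5, -0.0, 0.5]
opening: -0.0
```

>>> move_arm:
  increments:
    - [0,0,0.2,0,0]
    - [0,0,0.2,0,0]

```text
t: 25.58
tool_pos: [0.4399, 0.1693, 0.1049]
tool_rot: [-0.199, -3.135, 0.0]
contact_force: [-4.5, -1.9, 10.5]
opening: 0.0005
```

>>> move_arm:
  increments:
    - [0,0,0.2,0,0]
    - [0,0,0.2,0,0]

```text
t: 25.82
tool_pos: [0.44, 0.1694, 0.1047]
tool_rot: [-0.199, -3.134, 0.001]
contact_force: [-10.3, -2.7, 20.4]
opening: -0.0003
```

>>> move_arm:
  increments:
    - [0,0,-1,0,0]
    - [0,0,-5,0,0]
    - [1,-2,-11,0,0]
    - [2,-8,-17,0,0]
    - [2,-14,-17,0,0]

```text
t: 26.45
tool_pos: [0.4056, 0.0481, 0.2715]
tool_rot: [0.194, 3.129, -0.0]
contact_force: [0.5, -1.0, 0.5]
opening: -0.0001
```

>>> move_arm:
  increments:
    - [0,-6,0,0,5]
    - [0,-12,0,0,5]
    - [0,-18,0,0,5]
    - [0,-24,0,0,5]
    - [0,-30,0,0,5]

```text
t: 27.08
tool_pos: [0.366, -0.2509, 0.2675]
tool_rot: [0.201, 3.134, -0.001]
contact_force: [1.8, 0.3, 0.6]
opening: 0.0502
```

Run:
```python
from h import *
from station import get_image,sensors
o=sensors.get_obs();print(o["t"],o["tool_pos"])
S=get_image("side");T=get_image("top")
a=cv2.resize(T["image"][210:300,20:220,::-1],None,fx=4,fy=4,interpolation=cv2.INTER_CUBIC)
cv2.imwrite("pics/w_top.png",a);cv2.imwrite("pics/w_full.png",T["image"][...,::-1])
b=cv2.resize(S["image"][30:150,300:400,::-1],None,fx=5,fy=5,interpolation=cv2.INTER_CUBIC);u=cv2.imread("pics/u_top.png");v=cv2.imread("pics/u_side.png")
print(np.abs(a.astype(int)-u)[:300,300:450].mean(),np.abs(b.astype(int)-v)[150:300,100:260].mean())
```

```text
27.075 [ 0.36598032 -0.25086766  0.26749713]
1.9575185185185184 2.055833333333333
```

View pics/w_top.png

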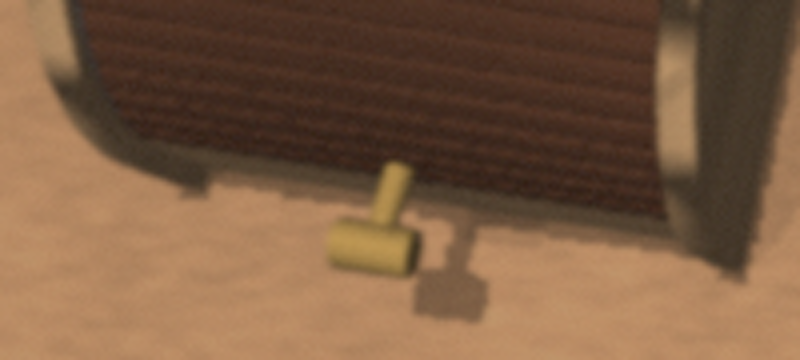

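View pics/w_full.png

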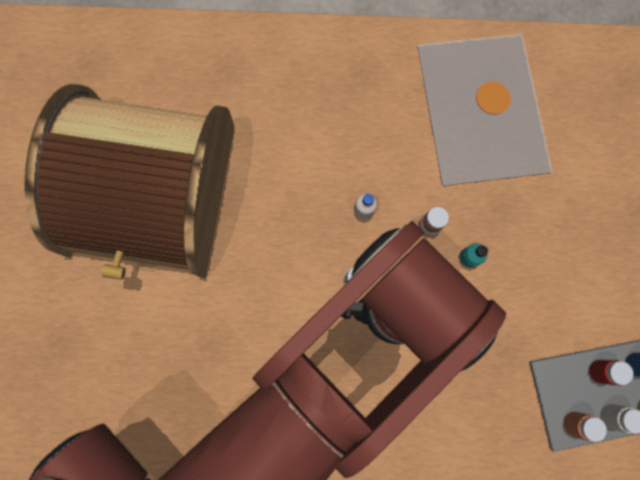

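Pressing with 20 N moved the bar only about 0.2 mm, and the pictures before and after match: bar at (373,247) in the top crop both times. So the cover is on its stop. Handing in.

```bash
python3 -c "
from station import order,sensors
print(sensors.get_obs()['t'],order.finish_job())"
```

```text
the job is handed in; nothing more can be done
27.175 None
```

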